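Offer up a leg flange over the block in the assembly jig

TASK

Seat the wooden block with the four threaded holes flat in the pocket of the plywood assembly jig, and let go of it there, holes upwards. Then pick up the steel leg flange by its square socket and hold it level over the block, about 15 mm clear of it and touching nothing else, with its four holes lined up so that each threaded hole is in full view through its hole, ready for someone to drop the screws in. Finish while still holding the flange there, steady, and leave the other tools and things on the table where they are.

Things in the scene. Friction and masses are not known exactly. Their poses are not given: they have to be found in the camera images.
- jig_pocket (a point): Centre of the jig's pocket floor, 12 mm above the table, z up. Wooden rails round the pocket, 100 (x) x 60 (y) mm, stand 17 mm above this floor, the upper 5 mm bevelled outwards at 45 degrees as a lead-in. The two long sides (y = +-30 mm) are open in the middle over 50 mm, so that fingers can reach down beside the block there; the short sides are closed.
- block_center (a point): Centre (half-way up) of the loose wooden block, 96 (x) x 56 (y) x 50 (z) mm, about 0.2 kg; z points up out of the face with four brass threaded holes. It lies on the table, holes up, left or right of the jig. In the pocket it has 2 mm of play on every side, either way round, its centre 25 mm above the floor.
- flange_center (a point): Centre (30 mm above the underside) of the loose steel flange, 0.25 to 0.4 kg: a plate 96 (x) x 56 (y) x 5 mm with an upright square tube socket in its middle, 28 x 28 mm outside, sides parallel to the plate's, 60 mm high overall. It lies flat on the table, socket up, on the other side of the jig from the block.
- block: The same block; origin at the centre of its underside, axes as above.
- flange: The same flange; origin at the centre of the plate's underside, axes as above.
- jig: The assembly jig, fixed to the table at a varying place and yaw: a plywood base 180 (x) x 140 (y) x 12 mm with low wooden rails on it round a pocket; origin at the centre of its underside on the table, axes as the pocket's.
- block_hole0 (a point): Mouth of one threaded hole (6 mm, in an 11 mm brass insert) in the block's top face, at x = +34 mm, y = +16 mm, z = +25 mm from the block's centre. The four holes lie at x = +-34, y = +-16 mm.
- flange_hole0 (a point): Centre of one 14 mm through-hole of the flange, at the plate's underside, at x = +34 mm, y = +16 mm, z = -30 mm from the flange's centre. The four holes lie at x = +-34, y = +-16 mm; either way round fits the block.
- block_hole2 (a point): Mouth of one threaded hole (6 mm, in an 11 mm brass insert) in the block's top face, at x = -34 mm, y = -16 mm, z = +25 mm from the block's centre. The four holes lie at x = +-34, y = +-16 mm.
- flange_hole2 (a point): Centre of one 14 mm through-hole of the flange, at the plate's underside, at x = -34 mm, y = -16 mm, z = -30 mm from the flange's centre. The four holes lie at x = +-34, y = +-16 mm; either way round fits the block.
- screwdriver: Loose screwdriver lying in front of the jig, near the robot; leave alone.
- wrench: Loose flat wrench lying beyond the jig on the left; leave alone.
- hammer: Loose hammer lying beyond the jig on the right; leave alone.
- offcut: Loose plain wood offcut 75 x 36 x 22 mm without holes, near the robot; origin under its centre; leave alone.
- glue: Standing glue bottle, 54 mm wide, 150 mm tall, far left; origin under its centre; leave alone.
- tape: Tape measure, 68 x 36 x 64 mm, far right; origin under its centre; leave alone.
Not all that is in view belongs to the job. Of the things that look like the flange, take the one that is farthest from the robot's base at the start.

How it is judged (in metres and radians):
On the way:
1. the block is seated flat in the jig's pocket, holes up, and let go of (horizontal distance between block_center and jig_pocket below 0.005 m and z of block_center in the frame of jig_pocket between 0.022 and 0.0275 m and angle between the x axis of block_center and the x axis of jig_pocket, either way round below 0.09 rad and angle between block_center's own z axis and vertical below 0.04 rad and linear speed of block below 0.02 m/s and contact force between the fingers and block below 0.1 N), for 0.3 s.
At the end, for the whole second after the job is handed in: Block seated in the pocket (centre within 5 mm, underside within 3 mm of the floor, square to 0.09 rad), not touched. Flange held by the fingers, still, level to 0.06 rad, 5 to 30 mm above the block, touching neither block nor jig, its holes within 4 mm of the threaded holes, either way round (all of step 1 and ((horizontal distance between flange_hole0 and block_hole0 below 0.004 m and horizontal distance between flange_hole2 and block_hole2 below 0.004 m) or (horizontal distance between flange_hole0 and block_hole2 below 0.004 m and horizontal distance between flange_hole2 and block_hole0 below 0.004 m)) and z of flange_center in the frame of block_center between 0.06 and 0.085 m and angle between flange_center's own z axis and vertical below 0.06 rad and contact force between the fingers and flange above 1 N and contact force between flange and block below 0.1 N and contact force between flange and jig below 0.1 N and linear speed of flange below 0.02 m/s and angular speed of flange below 0.15 rad/s); the arm keeps its last pose, push and grip.
It fails at once if another tool or thing on the table was shifted by more than 40 mm (distance of any of screwdriver, wrench, hammer, offcut, glue, tape from where it was at the start of the episode above 0.04 m).
It also fails if it takes over 69 s, if anything falls off the work surface, if the arm or the gripper's body presses on something with over 40 N, if the wrist force passes 120 N, or if a joint passes its speed limit or range.

ROBOT

A 6-joint arm with a two-finger parallel gripper is mounted at the origin on the work surface. World frame = base frame: x ahead of the robot, y to its left, z up, the work surface at z = 0. Lengths are in mm, angles in rad, forces in N, time in s.
With the tool pointing down it reaches from about 250 to 725 mm from the base axis. Payload 4 kg.
Tool frame: the origin (TCP) lies at the very end of the fingers, on their centre line; the grasp point (between the pads) lies 19 mm behind it; z points along the fingers, y is the direction in which the jaws open and shut (so a half turn about z gives the same grasp; the last joint's range is limited). The gripper opens to 85 mm and grips with 20 to 120 N. Pads are 22 mm wide; open, the fingers measure 114 mm over their backs; the gripper's body (76 mm by 85 mm) begins 54 mm behind the grasp point. The pads swing forward as they close: fully open they stand 13 mm farther back than shut.
Start: joints at [-1.299, 0.241, 0.005, 1.335, 0, 1.571], TCP at [134.231, -481.645, 231.306] pointing down, gripper open.
Joint ranges: [-2.72, 2.72], [-1.05, 1.87], [-1.09, 1.28], [-1.99, 2.15], [-1.42, 1.44], [-3.14, 3.14]. Speed limits (rad/s): [2.79, 2.79, 3.14, 3.14, 3.14, 3.14].

INTERFACE

Orientations are given as a unit quaternion [x, y, z, w].
In Python, from station import manip, cams, spotter gives the robot as it stands.
- The arm moves only by the tool carry_out, never from a script. Its argument "commands" is one flat list of numbers, 7 for each row, row after row: the turn, a rotation vector about the tool's x, y, z in degrees, then the shift along the tool's x, y, z in m, then the finger opening in m, from 0 to 0.0854. A call has exactly 5 rows; each row shifts and turns the commanded pose from where the row before left it, along the tool's axes as they then stand; what a row does not reach is not made up. A row lasts 1/10 s, in which the tool goes at most 50 mm and 8.59 degrees, less where a joint would pass 70% of its speed; a pose out of reach is approached as far as the arm can. A call is refused whole if a number of a shift passes 0.05 or a number of a turn 8.59, either way. A call with a gripper value outside its range is refused whole. The fingers move at their own pace and stop on an object; "force" is the grip in N (left out, the last holds). Time passes only in rows, so rows that do not move let the fingers close, or fill a call up. It gives the time, the measured TCP pose, the force and the opening at its end, in the units of the state.
- manip.get_state(): the state, without advancing time (a new reading comes with each control period).
- cams.snapshot(name): name is "scene" or "top"; returns a dict with "color" (420x560x3 uint8, red, green, blue), "z_map" (420x560 float32, mm along the optical axis (not along the pixel's ray), 0 where there is no reading), "fov_y" (degrees; the focal length in pixels is half the picture's height over the tangent of half this angle, whatever the lens; pixels are square), "cx", "cy" (the principal point, pixels), "distortion" ([k1, k2, p1, p2, k3] as OpenCV has them; the pictures are not rectified), "rvec" (rotation vector, rad) and "tvec" (3), from world to camera coordinates, as OpenCV has them. Camera axes: x right, y down, z forward; pixel columns grow to the right and rows downward; lengths in mm; the calibration is good to about 2 mm. A picture is of the moment at which its call begins.
- manip.hand_in(): hands the job in, once; it reports no verdict.
Trained networks look in a picture, given as the dict that the camera call returned (one of the last four; its "shot" number tells which), for a name from the list of things; names that differ only in an ending like _2 or _b are one class to them, and where a whole thing is asked for, a point or a joint stands for the part that bears it (a point fixed in the world has none). Each returns a list of dicts, best first, with "confidence" (0 to 1); they miss things now and then, are a little off and sometimes report something else, mostly with a low value. They report only what shows in the picture. A call takes as long as a camera call. They do not tell look-alikes from the thing itself.
- spotter.find_in(picture, name): "bbox" ([left, top, width, height] in pixels, round what is visible of it).
- spotter.cut_out(picture, name): "region" (420x560 bool, what is visible of it) and "bbox" ([left, top, width, height] in pixels, round what is visible of it).
The state is a dict: "t": time; "joints": joint angles; "dq": joint speeds; "joint_torque": joint torques, N m; "position": TCP position; "tcp_rot": TCP orientation; "force": force on the tool from outside, world axes, zero at the start; "moment": the same for the moment, N m; "gripper_width": finger opening in mm.
Only numpy, scipy, OpenCV 4.12 (cv2) and the standard library are available. Lean on these libraries where they do the work, as an engineer would, in place of code of your own. Each camera call takes 0.05 s, during which the arm holds its last target.

## Working session

There is one attempt and no reset: what is moved stays moved. The work goes in short steps, Python scripts to look and compute and a tool call to move; the robot and the scene stay as the last step left them, time stands still between calls to the robot, and variables do not carry over. Pictures are saved under pics/ and viewed, and the job is handed in when it is done.

Besides the shell and the picture viewer there is one more tool, called as name(argument=value, ...) on one line, values as JSON. carry_out: Moves the arm, as the interface text tells. Its arguments: {"type":"object","properties":{"commands":{"type":"array","items":{"type":"number"}},"force":{"type":"number"}},"required":["commands"]}

```bash
ls; mkdir -p pics; cat > h.py <<'E'
import numpy as np, cv2, pickle
from scipy.spatial.transform import Rotation as R
def K(p):
    h=p["color"].shape[0]; f=h/2/np.tan(np.radians(p["fov_y"])/2)
    return np.array([[f,0,p["cx"]],[0,f,p["cy"]],[0,0,1.]])
def cloud(p):
    h,w=p["z_map"].shape; k=K(p); d=np.array(p["distortion"],float)
    u,v=np.meshgrid(np.arange(w),np.arange(h))
    pts=cv2.undistortPoints(np.stack([u,v],-1).reshape(-1,1,2).astype(np.float64),k,d).reshape(h,w,2)
    z=p["z_map"].astype(float)
    c=np.dstack([pts[...,0]*z,pts[...,1]*z,z])
    Rm=R.from_rotvec(np.ravel(p["rvec"])).as_matrix()
    W=(c-np.ravel(p["tvec"]))@Rm
    W[z<=0]=np.nan
    return W
def pix2plane(p,uv,zw):
    k=K(p);d=np.array(p["distortion"],float)
    n=cv2.undistortPoints(np.array(uv,float).reshape(-1,1,2),k,d).reshape(-1,2)
    Rm=R.from_rotvec(np.ravel(p["rvec"])).as_matrix()
    D=np.c_[n,np.ones(len(n))]@Rm; C=-Rm.T@np.ravel(p["tvec"])
    s=(zw-C[2])/D[:,2]
    return C+D*s[:,None]
def proj(p,X):
    return cv2.projectPoints(np.array(X,float).reshape(-1,1,3),np.array(p["rvec"],float),np.array(p["tvec"],float),K(p),np.array(p["distortion"],float))[0].reshape(-1,2)
E
python3 - <<'E'
from station import manip,cams,spotter
from h import *
print(manip.get_state())
for n in("top","scene"):
    p=cams.snapshot(n); pickle.dump(p,open(f"{n}0.pkl","wb"))
    cv2.imwrite(f"pics/{n}0.png",p["color"][...,::-1])
    print(n,p["fov_y"],p["cx"],p["cy"],p["distortion"],p["rvec"],p["tvec"])
    for o in ["block","flange","jig","offcut","screwdriver","wrench","hammer","glue","tape"]:
        print(o,[(np.round(r["bbox"]).tolist(),round(r["confidence"],2)) for r in spotter.find_in(p,o)])
E
```

```text
pics
{'t': 0.0, 'joints': array([-1.29900880e+00,  2.41438810e-01,  3.71584247e-03,  1.33517929e+00,
        6.25731238e-06,  1.57079540e+00]), 'dq': array([-0.00017228,  0.00191442,  0.00070352,  0.00103955,  0.00320676,
        0.00089069]), 'joint_torque': array([ 3.89609140e-04, -3.72319543e+01,  2.52406704e+01,  1.69164408e-02,
       -1.69884247e-04,  3.88213834e-06]), 'position': array([ 134.06001568, -481.04041327,  230.39684455]), 'tcp_rot': array([ 9.90780032e-01,  1.35476272e-01, -1.39551016e-04, -1.04368082e-03]), 'force': array([-0.3760385 ,  0.9818358 ,  0.17400693]), 'moment': array([ 0.01061301, -0.03475172,  0.01837384]), 'gripper_width': 85.1663236850114}
top 43.402700118849275 275.87473023618963 211.9903329530408 [-0.16528728  0.          0.          0.          0.        ] [ 2.16307496 -2.15682551  0.1190843 ] [   4.66427046  484.99234946 1454.87057401]
block [([355.0, 196.0, 30.0, 34.0], 0.89)]
flange [([166.0, 191.0, 31.0, 38.0], 0.69), ([171.0, 288.0, 29.0, 38.0], 0.69), ([113.0, 276.0, 39.0, 39.0], 0.67), ([190.0, 240.0, 32.0, 36.0], 0.58), ([350.0, 194.0, 35.
[... 439 characters left out ...]
      ] [ 2.11622886  1.42854133 -0.50996404] [-183.15487726 -346.16403304 1584.27727754]
block []
flange [([355.0, 171.0, 31.0, 30.0], 0.84), ([314.0, 122.0, 27.0, 22.0], 0.72), ([322.0, 150.0, 18.0, 30.0], 0.64), ([366.0, 120.0, 12.0, 22.0], 0.61)]
jig [([273.0, 203.0, 77.0, 58.0], 0.76), ([183.0, 220.0, 37.0, 37.0], 0.51)]
offcut [([295.0, 174.0, 15.0, 22.0], 0.79)]
screwdriver [([242.0, 205.0, 16.0, 29.0], 0.51)]
wrench [([371.0, 245.0, 39.0, 57.0], 0.94)]
hammer [([210.0, 272.0, 61.0, 91.0], 0.61), ([295.0, 174.0, 14.0, 25.0], 0.43)]
glue [([210.0, 272.0, 61.0, 95.0], 0.69), ([426.0, 135.0, 19.0, 47.0], 0.68), ([185.0, 220.0, 38.0, 40.0], 0.53)]
tape [([105.0, 247.0, 36.0, 28.0], 0.96)]
```

```bash
python3 - <<'E'
from h import *
p=pickle.load(open("top0.pkl","rb"));c=p["color"][60:340,90:480,::-1]
cv2.imwrite("pics/topz.png",cv2.resize(c,None,fx=2,fy=2,interpolation=cv2.INTER_CUBIC))
p=pickle.load(open("scene0.pkl","rb"));c=p["color"][90:370,90:470,::-1]
cv2.imwrite("pics/scenez.png",cv2.resize(c,None,fx=2,fy=2,interpolation=cv2.INTER_CUBIC))
E
```

```text
(no output)
```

View pics/topz.png

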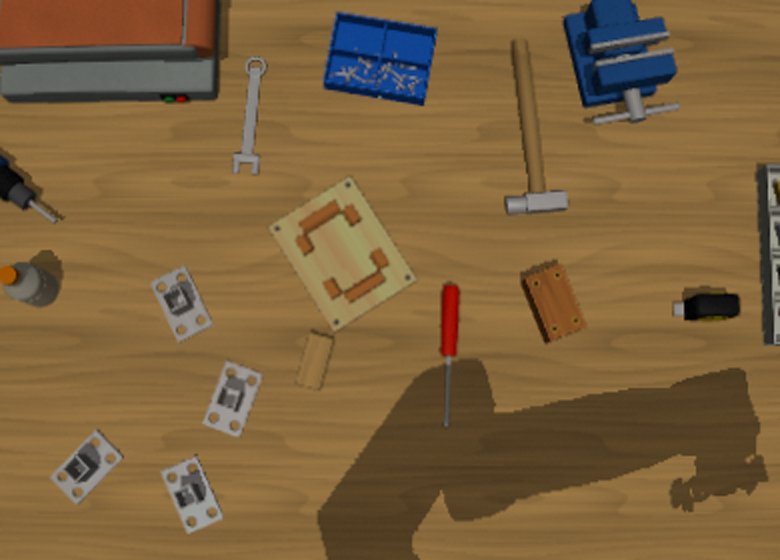

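View pics/scenez.png

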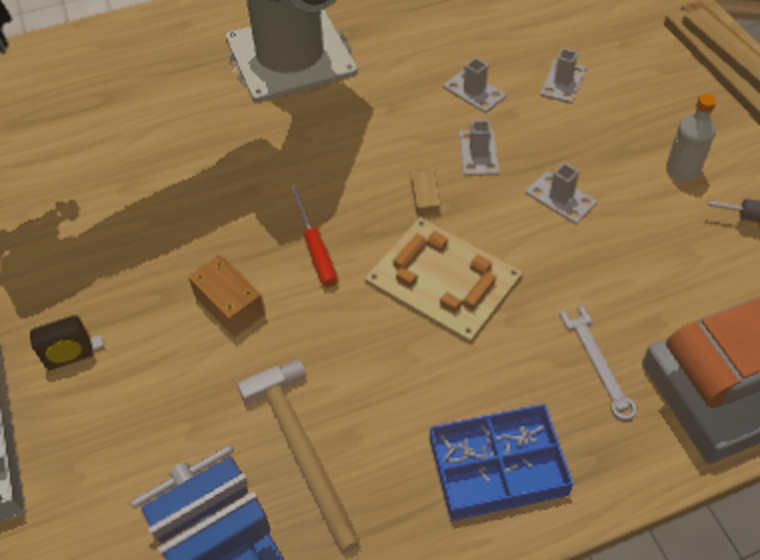

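The top picture shows the jig near (261,186), the block near (368,210) and four flange look-alikes near (181,211), (206,258), (186,306) and (133,293). I'll measure their poses next.

```bash
python3 - <<'E'
from h import *
p=pickle.load(open("top0.pkl","rb")); W=cloud(p); q=pickle.load(open("scene0.pkl","rb"));V=cloud(q)
def zst(name,W,sl):
    z=W[sl][...,2]; print(name,np.nanpercentile(z,[1,5,25,50,75,95,99]).round(1))
zst("table",W,np.s_[320:340,230:300])
boxes={"block":(350,190,40,45),"jig":(222,142,80,90),"F1":(162,187,40,45),"F2":(186,236,40,44),"F3":(110,272,45,45),"F4":(166,284,40,46),"offcut":(235,220,25,40)}
for n,(l,t,w,h) in boxes.items():
    zst(n,W,np.s_[t:t+h,l:l+w])
np.set_printoptions(linewidth=200)
print(W[205:215:3,350:390,2].round(0))
print(W[195:230:4,162:202,2].round(0))
E
```

```text
table [-8.4 -5.9 -2.7 -0.5  1.9  4.9  7.3]
block [-7.1 -4.4 -0.6  3.6 48.6 53.5 55.4]
jig [-7.7 -5.1 -1.1  3.4 11.4 25.8 31.7]
F1 [-7.9 -5.7 -2.   0.8  4.  28.1 60.7]
F2 [-8.1 -5.3 -1.9  0.9  4.3 12.8 59.4]
F3 [-8.3 -6.  -2.6  0.2  3.4 36.9 58.5]
F4 [-8.  -5.7 -1.9  0.8  3.7 10.9 59.5]
offcut [-6.8 -5.2 -1.2  2.3 19.3 24.4 27.3]
[[-1. -1. 17. 30. 47. 57. 44. 47. 49. 50. 51. 53. 50. 52. 43. 54. 51. 51. 44. 45. 54. 49. 53. 50. 54. 50.  7.  1. -2. -5.  2. -4.  1. -1.  1.  4. -4.  1. -4.  4.]
 [-1. -5. -9. 13. 28. 40. 46. 45. 51. 54. 50. 49. 50. 48. 46. 56. 48. 47. 48. 50. 49. 44. 51. 57. 48. 50. 49. 51. -3. -4.  3. -2. -1.  4.  2.  2.  1.  2. -2.  4.]
 [-4. -2.  5.  2.  0. 16. 36. 49. 50. 48. 43. 44. 51. 42. 50. 48. 52. 49. 49. 51. 47. 54. 56. 48. 49. 49. 53. 48. 50.  1.  2.  7.  2. -0. -1.  3. -3.  4. -2.  3.]
 [ 0.  4.  2.  1. -1. -3. 12. 39. 47. 51. 51. 47. 49. 51. 51. 53. 45. 48. 47. 55. 58. 53. 48. 47. 54. 53. 54. 47. 51. 44.  3. -5.  2.  5. -0. -2. -3.  5. -2. -4.]]
[[ 0.  6. -5. -1. -5. -8.  1.  1. -2. -2. -6. -5. -3.  2.  6.  2.  6.  1.  7.  2.  2.  9. -3.  0.  2. -1. -1. -6.  6
[... 651 characters left out ...]
1.  6. -1. -2.  3. -1.  2. -1. -4. -5. -1. -4.]
 [-1.  2. -0. -0. -3.  2.  0.  1. -2. -3. -3.  9. 62. 52. 50. 43. 39. 30. 22. 14.  7.  7.  1.  7.  7.  4.  3.  2.  6.  7.  8.  3. -0. -3. -1. -2. -0. -2.  3.  0.]
 [ 2.  3. -5.  3.  1.  5. -4. -1.  1.  0.  5. -3.  4.  5.  7.  2.  2.  6.  6. -1.  8.  1. -2.  0. -0.  0.  5. -1. -4. -3. -1.  1.  6.  8.  4. -4. -6. -5. -1.  1.]
 [ 3. -5.  1. -2. -3. -3. -7. -1.  1. -4.  2. -4. -3. -3.  3.  2.  8. -3. -5. -0. -4.  6. -1.  4. -0.  4.  1. -2.  8.  6. -2.  6. -2.  4. -3. -8. -2.  3. -7.  4.]
 [ 9.  1.  4.  4. -2.  1. -2.  5.  1. -4. -3. -2. -1.  3. -2.  4.  4.  8. 11.  2.  4. 11.  6.  5. -5. -8.  4. -1.  1.  4. -2. -7. -3.  1. -5.  2. -5. -6. -0.  7.]]
```

```bash
python3 - <<'E'
from station import manip,cams,spotter
from h import *
p=cams.snapshot("top"); pickle.dump(p,open("top0.pkl","wb")); W=cloud(p)
def rect(m,zt,name):
    m=m.astype(np.uint8)
    cs,_=cv2.findContours(m,cv2.RETR_EXTERNAL,cv2.CHAIN_APPROX_NONE)
    c=max(cs,key=cv2.contourArea).reshape(-1,2)
    X=pix2plane(p,c,zt)[:,:2].astype(np.float32)
    r=cv2.minAreaRect(X); print(name,np.round(r[0],1),np.round(r[1],1),round(r[2],1),"dist",round(float(np.hypot(*r[0])),1))
for n in("flange","block","jig"):
    for r in spotter.cut_out(p,n): 
        if r["confidence"]>.4: print(r["bbox"],r["confidence"].__round__(2)); rect(r["region"],{"flange":5,"block":50,"jig":12}[n],n)
E
```

```text
[189.7, 242.7, 32.2, 30.0] 0.93
flange [354.2 203.9] [ 56.9 100.5] 68.8 dist 408.7
[172.5, 287.5, 26.8, 40.7] 0.92
flange [216.3 260.9] [98.6 55.3] 24.6 dist 338.9
[116.6, 278.1, 34.1, 31.8] 0.73
flange [252.  413.7] [55.2 94.2] 45.2 dist 484.4
[165.1, 190.0, 32.2, 38.9] 0.66
flange [489.8 280.9] [95.9 58. ] 28.0 dist 564.7
[238.6, 225.2, 19.9, 27.0] 0.52
flange [407.2  88.6] [36.4 74.1] 74.6 dist 416.7
[352.4, 194.9, 29.9, 33.4] 0.58
block [ 485.8 -245.2] [93.2 62.6] 21.5 dist 544.2
[227.5, 149.8, 69.7, 77.6] 0.62
jig [560.   51.1] [181.3 141.4] 31.8 dist 562.3
```

```bash
cat > fit.py <<'E'
from h import *
from scipy.optimize import minimize
def grad(p):
    g=cv2.GaussianBlur(p["color"].astype(np.float32),(0,0),0.8)
    gx=cv2.Sobel(g,cv2.CV_32F,1,0);gy=cv2.Sobel(g,cv2.CV_32F,0,1)
    return gx,gy
def samp(im,uv): 
    return cv2.remap(im,uv[:,0].astype(np.float32)[None],uv[:,1].astype(np.float32)[None],cv2.INTER_CUBIC)[0]
def score(p,G,segs,x,y,yaw):
    c,s=np.cos(yaw),np.sin(yaw); tot=0
    for A,B in segs:
        t=np.linspace(.04,.96,40)[:,None]; P=np.array(A)*(1-t)+np.array(B)*t
        X=np.c_[x+c*P[:,0]-s*P[:,1], y+s*P[:,0]+c*P[:,1], P[:,2]]
        uv=proj(p,X); d=np.gradient(uv,axis=0); n=np.c_[-d[:,1],d[:,0]]/np.linalg.norm(d,axis=1)[:,None]
        g=samp(G[0],uv)*n[:,:1]+samp(G[1],uv)*n[:,1:]
        tot+=np.linalg.norm(g.mean(0))   # coherent gradient along edge
    return tot/len(segs)
def rectsegs(a,b,z):
    c=[(a,b,z),(-a,b,z),(-a,-b,z),(a,-b,z)]
    return [(c[i],c[(i+1)%4]) for i in range(4)]
def fit(ps,segs,x0,rng=(6,6,.08)):
    Gs=[grad(p) for p in ps]
    f=lambda v:-sum(score(p,G,segs,v[0],v[1],v[2]) for p,G in zip(ps,Gs))
    best=None
    for dx in np.linspace(-rng[0],rng[0],7):
        for dy in np.linspace(-rng[1],rng[1],7):
            for da in np.linspace(-rng[2],rng[2],5):
                v=np.array([x0[0]+dx,x0[1]+dy,x0[2]+da]); s=f(v)
                if best is None or s<best[0]: best=(s,v)
    v=best[1]
    r=minimize(f,v,method="Nelder-Mead",options=dict(initial_simplex=v+np.array([[0,0,0],[2,0,0],[0,2,0],[0,0,.03]]),xatol=.02,fatol=.01))
    return r.x,-r.fun
MOD={"block":rectsegs(48,28,50),"flange":rectsegs(48,28,5)+rectsegs(14,14,60),"plate":rectsegs(48,28,5),"jig":rectsegs(90,70,12)}
E
python3 - <<'E'
from fit import *
p=pickle.load(open("top0.pkl","rb")); q=pickle.load(open("scene0.pkl","rb"))
r=np.radians
for n,m,x0 in [("block","block",(485,-245,r(21.5))),("flange","flange",(490,281,r(28))),("plate","plate",(490,281,r(28))),("jig","jig",(560,51,r(31.8)))]:
    for k,ps in (("top",[p]),("scene",[q]),("both",[p,q])):
        v,s=fit(ps,MOD[m],x0); print(n,k,v[:2].round(1),np.degrees(v[2]).round(2),round(s,1))
E
```

```text
block top [ 483.  -241.5] 20.55 165.8
block scene [ 489.3 -243.9] 20.73 153.6
block both [ 490.7 -240.7] 20.21 245.8
flange top [488.3 279.9] 26.44 224.3
flange scene [490.4 284.7] 25.6 137.8
flange both [489.5 280.8] 26.32 325.6
plate top [488.9 281.2] 26.15 209.5
plate scene [488.4 285.6] 25.62 149.7
plate both [489.3 281.8] 26.02 334.5
jig top [561.3  50.4] 32.55 139.6
jig scene [562.1  54.5] 32.6 206.1
jig both [561.7  53. ] 32.57 308.8
```

```bash
cat >> fit.py <<'E'
def draw(p,items,box,sc,fn):
    l,t,w,h=box
    im=cv2.resize(p["color"][t:t+h,l:l+w,::-1],None,fx=sc,fy=sc,interpolation=cv2.INTER_CUBIC)
    for segs,v,col in items:
        c,s=np.cos(v[2]),np.sin(v[2])
        for A,B in segs:
            P=np.array([A,B],float);X=np.c_[v[0]+c*P[:,0]-s*P[:,1],v[1]+s*P[:,0]+c*P[:,1],P[:,2]]
            uv=((proj(p,X)-[l,t]+.5)*sc).astype(int)
            cv2.line(im,tuple(map(int,uv[0])),tuple(map(int,uv[1])),col,1)
    return im
E
python3 - <<'E'
from fit import *
p=pickle.load(open("top0.pkl","rb")); q=pickle.load(open("scene0.pkl","rb")); r=np.radians
a=draw(p,[(MOD["block"],(484.5,-243.5,r(20.6)),(0,255,0))],(340,185,55,55),7,0)
b=draw(q,[(MOD["block"],(489.3,-243.9,r(20.6)),(0,255,0))],(175,205,55,55),7,0)
c=draw(p,[(MOD["flange"],(488.5,280.5,r(26.2)),(0,255,0))],(155,183,55,55),7,0)
d=draw(q,[(MOD["flange"],(490,284.7,r(26.2)),(0,255,0))],(345,162,55,55),7,0)
im=np.vstack([np.hstack([a,b]),np.hstack([c,d])]);im=cv2.resize(im,None,fx=.77,fy=.77)
cv2.imwrite("pics/ov.png",im)
E
```

```text
(no output)
```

View pics/ov.png

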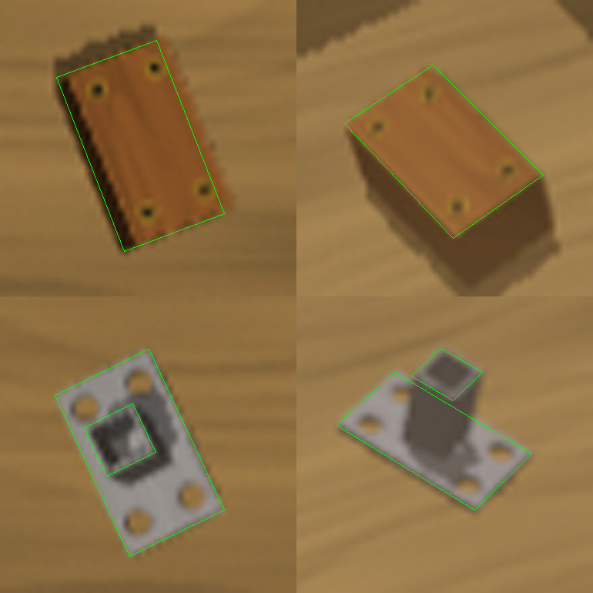

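```bash
cat > plan.py <<'E'
import sys
from h import *
from station import manip
def plan(tx,ty,tz,yaw,n=None,cur=None):
    st=manip.get_state(); pos=np.array(st["position"]); Rc=R.from_quat(st["tcp_rot"])
    X=Rc.as_matrix()[:,0]; cy=np.degrees(np.arctan2(X[1],X[0]))
    y=np.radians(yaw); T=np.array([[np.cos(y),np.sin(y),0],[np.sin(y),-np.cos(y),0],[0,0,-1]]).T
    T=np.array([[np.cos(y),np.sin(y),0],[np.sin(y),-np.cos(y),0],[0,0,-1]]).T
    d=np.array([tx,ty,tz])-pos
    rv=np.degrees((Rc.inv()*R.from_matrix(T)).as_rotvec())
    print("t",round(st["t"],2),"pos",pos.round(2),"yaw",cy.round(2),"joints",np.round(st["joints"],3),"F",np.round(st["force"],1),"w",round(st["gripper_width"],1))
    print("turn",rv.round(2),"shift in current axes",(Rc.inv().apply(d)/1000).round(4),"shift in target axes",(T.T@d/1000).round(4))
if __name__=="__main__": plan(*map(float,sys.argv[1:]))
E
python3 plan.py 487 -245.5 120 20.5
```

```text
t 1.2 pos [ 134.23 -481.64  231.29] yaw 15.57 joints [-1.299  0.241  0.005  1.335  0.     1.571] F [ 0.2 -0.1  0.3] w 85.2
turn [-0.   -0.   -4.93] shift in current axes [ 0.4032 -0.1328  0.1113] shift in target axes [ 0.4131 -0.0976  0.1113]
```

carry_out(commands=[0, 0, -4.9, 0, 0, 0, 0.085, 0, 0, 0, 0.04, -0.01, 0.01, 0.085, 0, 0, 0, 0.04, -0.01, 0.01, 0.085, 0, 0, 0, 0.04, -0.01, 0.01, 0.085, 0, 0, 0, 0.04, -0.01, 0.01, 0.085])

```text
t: 1.7
position: [271.2, -387.4, 191.1]
tcp_rot: [0.984, 0.177, 0.0, 0.0]
force: [0.8, -0.7, 0.4]
gripper_width: 84.9
```

```bash
python3 plan.py 487 -245.5 120 20.5
```

```text
t 1.7 pos [ 271.18 -387.41  191.09] yaw 20.43 joints [-0.96   0.209 -0.142  1.219  0.     1.825] F [ 0.8 -0.7  0.4] w 84.9
turn [ 0.04 -0.01 -0.07] shift in current axes [ 0.2518 -0.0577  0.0711] shift in target axes [ 0.2518 -0.0573  0.0711]
```

carry_out(commands=[0, 0, 0, 0.045, -0.01, 0.012, 0.085, 0, 0, 0, 0.045, -0.01, 0.012, 0.085, 0, 0, 0, 0.045, -0.01, 0.012, 0.085, 0, 0, 0, 0.045, -0.01, 0.012, 0.085, 0, 0, 0, 0.045, -0.01, 0.012, 0.085])

```text
t: 2.2
position: [465.0, -261.4, 131.0]
tcp_rot: [0.984, 0.178, 0.0, 0.0]
force: [0.9, -0.8, 0.1]
gripper_width: 84.9
```

carry_out(commands=[0, 0, 0, 0.0268, -0.0075, 0.011, 0.085, 0, 0, 0, 0, 0, 0, 0.085, 0, 0, 0, 0, 0, 0, 0.085, 0, 0, 0, 0, 0, 0, 0.085, 0, 0, 0, 0, 0, 0, 0.085])

```text
t: 2.7
position: [485.3, -247.3, 121.0]
tcp_rot: [0.984, 0.177, 0.0, 0.0]
force: [0.0, 1.0, 0.6]
gripper_width: 85.1
```

```bash
python3 plan.py 487 -245.5 120 20.5; python3 - <<'E'
from station import cams
from fit import *
p=cams.snapshot("top");q=cams.snapshot("scene")
pickle.dump(p,open("top1.pkl","wb"));pickle.dump(q,open("scene1.pkl","wb"))
a=cv2.resize(p["color"][160:260,310:410,::-1],None,fx=4,fy=4,interpolation=cv2.INTER_CUBIC)
b=cv2.resize(q["color"][170:270,150:250,::-1],None,fx=4,fy=4,interpolation=cv2.INTER_CUBIC)
cv2.imwrite("pics/g1.png",np.hstack([a,b]))
E
```

```text
t 2.7 pos [ 485.31 -247.29  120.97] yaw 20.37 joints [-0.471  0.399 -0.07   1.102 -0.     2.315] F [0.  1.  0.6] w 85.1
turn [ 0.04 -0.03 -0.13] shift in current axes [ 0.0022 -0.0011  0.001 ] shift in target axes [ 0.0022 -0.0011  0.001 ]
```

View pics/g1.png

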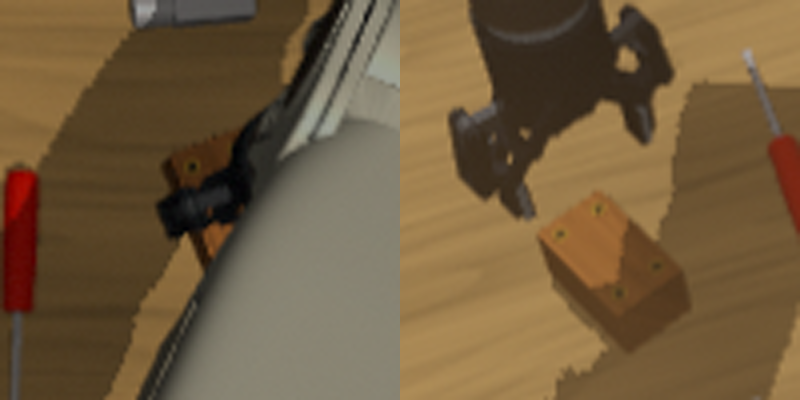

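```bash
python3 - <<'E'
from fit import *
q=pickle.load(open("scene1.pkl","rb"))
yaw=np.radians(20.4);x=np.array([np.cos(yaw),np.sin(yaw),0]);y=np.array([np.sin(yaw),-np.cos(yaw),0]);z=np.array([0,0,-1])
T=np.array([485.3,-247.3,121.0])
im=cv2.resize(q["color"][170:270,150:250,::-1],None,fx=6,fy=6,interpolation=cv2.INTER_CUBIC)
for s in(-1,1):
    P=[T+s*42.5*y+a*11*x+b*z for a,b in((-1,-13),(1,-13),(1,-51),(-1,-51))]
    uv=((proj(q,P)-[150,170]+.5)*6).astype(int)
    cv2.polylines(im,[uv.reshape(-1,1,2)],True,(0,255,0),1)
b=draw(q,[(MOD["block"],(489.3,-243.9,np.radians(20.6)),(0,255,0))],(150,170,100,100),6,0)
cv2.addWeighted(im,1,b,0,0,im)
cv2.imwrite("pics/g2.png",im)
E
```

```text
(no output)
```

View pics/g2.png

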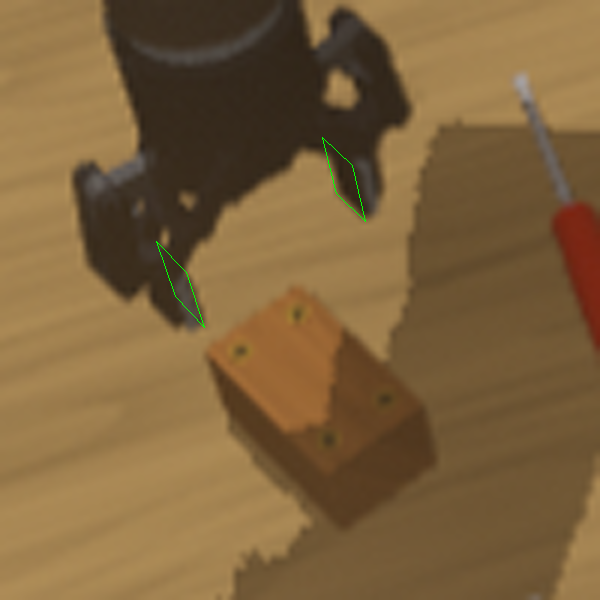

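carry_out(commands=[0, 0, 0, 0.0033, -0.0012, 0.01, 0.085, 0, 0, 0, 0, 0, 0.035, 0.085, 0, 0, 0, 0, 0, 0.035, 0.085, 0, 0, 0, 0, 0, 0.025, 0.085, 0, 0, 0, 0, 0, 0, 0.085])

```text
t: 3.3
position: [484.9, -242.3, 11.1]
tcp_rot: [0.984, 0.177, -0.003, -0.003]
force: [-1.1, 1.2, -1.5]
gripper_width: 85.1
```

carry_out(commands=[0, 0, 0, 0, 0, 0, 0.04, 0, 0, 0, 0, 0, 0, 0.04, 0, 0, 0, 0, 0, 0, 0.04, 0, 0, 0, 0, 0, 0, 0.04, 0, 0, 0, 0, 0, 0, 0.04], force=40)

```text
t: 3.8
position: [490.1, -244.7, 17.2]
tcp_rot: [0.984, 0.178, 0.002, 0.001]
force: [-0.1, -0.5, 6.3]
gripper_width: 55.3
```

```bash
python3 plan.py 488 -245 16 20.5
```

```text
t 3.8 pos [ 490.11 -244.75   17.15] yaw 20.47 joints [-0.463  0.515 -0.191  0.861 -0.     2.321] F [-0.1 -0.5  6.3] w 55.3
turn [ 0.17 -0.16 -0.03] shift in current axes [-0.0021 -0.0005  0.0011] shift in target axes [-0.0021 -0.0005  0.0012]
```

carry_out(commands=[0, 0, 0, 0, 0, -0.02, 0.04, 0, 0, 0, 0, 0, -0.03, 0.04, 0, 0, 0, 0, 0, -0.04, 0.04, 0, 0, 0, 0, 0, 0, 0.04, 0, 0, 0, 0, 0, 0, 0.04], force=40)

```text
t: 4.3
position: [489.2, -244.3, 106.4]
tcp_rot: [0.984, 0.178, 0.001, 0.001]
force: [-0.7, -0.1, -3.4]
gripper_width: 55.2
```

```bash
python3 plan.py 562 53 105 32.5;  python3 - <<'E'
from station import cams
from fit import *
q=cams.snapshot("scene")
pickle.dump(q,open("scene2.pkl","wb"))
cv2.imwrite("pics/g3.png",cv2.resize(q["color"][150:250,150:250,::-1],None,fx=6,fy=6,interpolation=cv2.INTER_CUBIC))
E
```

```text
t 4.3 pos [ 489.21 -244.31  106.41] yaw 20.47 joints [-0.463  0.414 -0.087  1.067 -0.     2.321] F [-0.7 -0.1 -3.4] w 55.2
turn [  0.12  -0.09 -12.03] shift in current axes [ 0.1722 -0.2531  0.0012] shift in target axes [ 0.2211 -0.2116  0.0014]
```

View pics/g3.png

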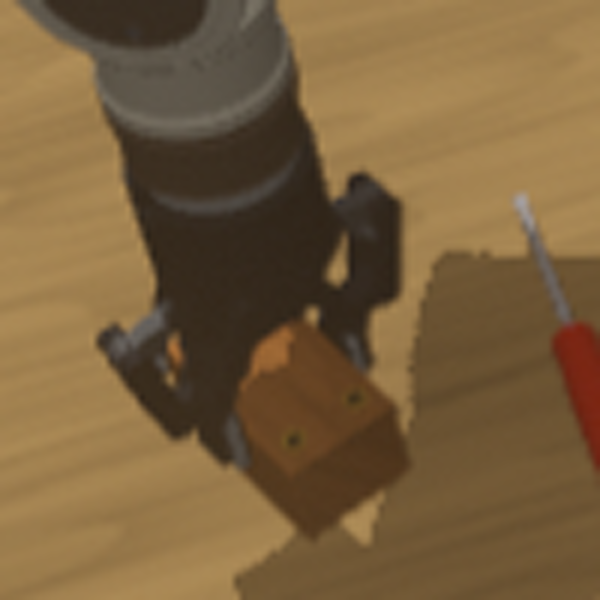

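```bash
python3 - <<'E'
from fit import *
q=pickle.load(open("scene2.pkl","rb"))
segs=[((48,-28,139.2),(48,28,139.2)),((10,-28,139.2),(48,-28,139.2)),((48,28,139.2),(10,28,139.2)),((48,-28,89.2),(48,28,89.2)),((48,-28,139.2),(48,-28,89.2))]
v,s=fit([q],segs,(489,-244,np.radians(20.5)),(8,8,.04));print(v[:2],np.degrees(v[2]),s)
im=draw(q,[(segs,v,(0,255,0))],(150,150,100,100),6,0);cv2.imwrite("pics/g4.png",im)
E
```

```text
[ 486.7709396  -241.35271216] 13.172612783085304 120.9513209176423
```

View pics/g4.png

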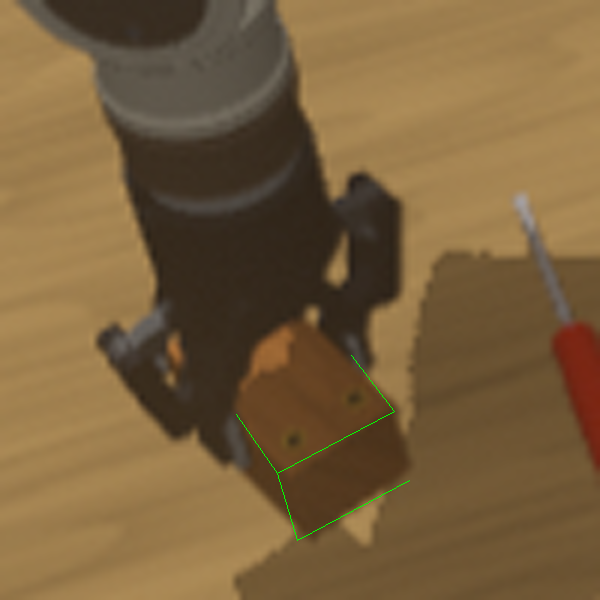

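```bash
python3 - <<'E'
from fit import *
q=pickle.load(open("scene2.pkl","rb"))
px=lambda L:[(a/6-.5+150,b/6-.5+150) for a,b in L]
print(pix2plane(q,px([(290,478),(400,408)]),139.2)); print(pix2plane(q,px([(312,540),(410,465)]),89.2))
c,s=np.cos(np.radians(20.5)),np.sin(np.radians(20.5))
R2=np.array([[c,-s],[s,c]])
print(np.array([489.2,-244.3])+R2@[48,-28],np.array([489.2,-244.3])+R2@[48,28])
for a in [(34,-16),(34,16)]: print(np.array([489.2,-244.3])+R2@a)
print(pix2plane(q,px([(293,440),(354,398)]),139.2))
E
```

```text
[[ 544.24534659 -253.48726626  139.2       ]
 [ 526.11493057 -200.24304159  139.2       ]]
[[ 541.73536122 -251.79356887   89.2       ]
 [ 518.94582219 -200.74697805   89.2       ]]
[ 543.96607176 -253.716867  ] [ 524.35445841 -201.2632244 ]
[ 526.65017253 -247.37970407]
[ 515.44353633 -217.40619401]
[[ 525.32007251 -247.21564081  139.2       ]
 [ 513.36603936 -217.08103132  139.2       ]]
```

```bash
python3 - <<'E'
from fit import *
q=pickle.load(open("scene0.pkl","rb"));p=pickle.load(open("top0.pkl","rb"))
r=np.radians(32.57)
S=MOD["jig"]+rectsegs(50,30,12)+rectsegs(50+5,30+5,29)
a=draw(q,[(S,(562.1,54.5,r),(0,255,0))],(265,195,95,75),8,0)
b=draw(p,[(S,(561.3,50.4,r),(0,255,0))],(220,140,90,90),6,0)
cv2.imwrite("pics/j1.png",a);cv2.imwrite("pics/j2.png",b)
E
```

```text
(no output)
```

View pics/j1.png

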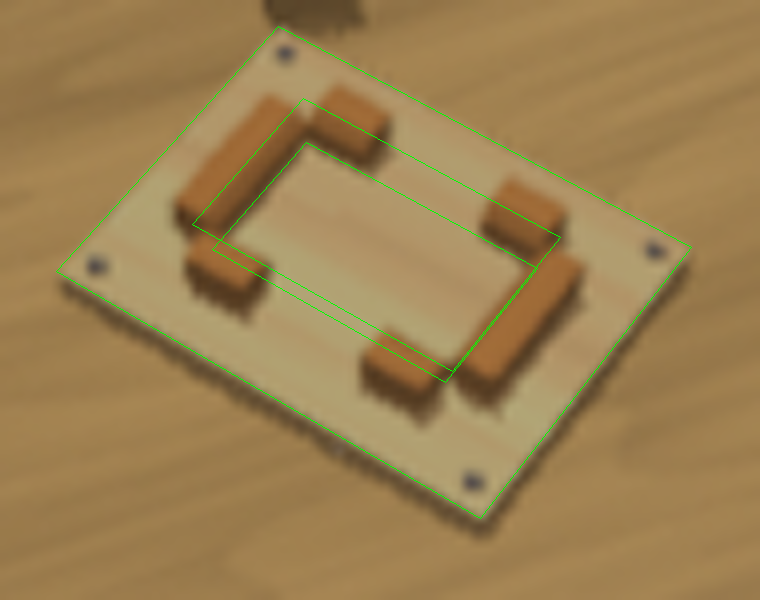

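View pics/j2.png

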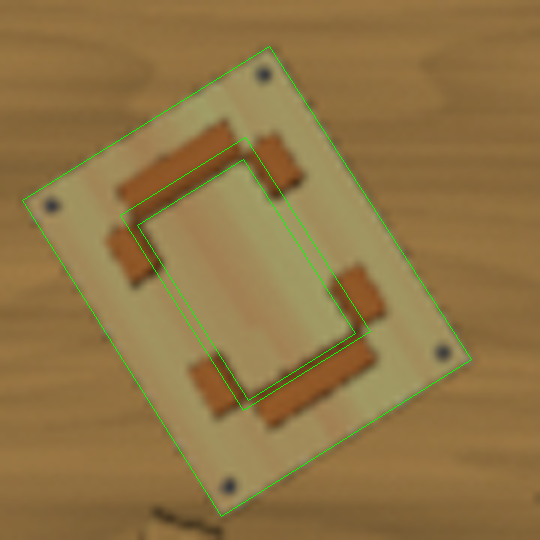

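```bash
python3 plan.py 562 54.5 105 32.6
```

```text
t 4.35 pos [ 488.11 -243.75  104.98] yaw 20.47 joints [-0.463  0.416 -0.088  1.067 -0.     2.321] F [ 0.5 -0.6 -1.6] w 55.4
turn [ -0.03   0.02 -12.13] shift in current axes [ 0.1735 -0.2536  0.    ] shift in target axes [ 0.2229 -0.2115 -0.    ]
```

carry_out(commands=[0, 0, -6.1, 0, 0, 0, 0.04, 0, 0, -6, 0, 0, 0, 0.04, 0, 0, 0, 0.02, -0.019, 0, 0.04, 0, 0, 0, 0.03, -0.0285, 0, 0.04, 0, 0, 0, 0.03, -0.0285, 0, 0.04])

```text
t: 4.85
position: [513.5, -135.9, 103.1]
tcp_rot: [0.96, 0.279, -0.002, -0.001]
force: [0.4, -1.2, -1.0]
gripper_width: 55.8
```

carry_out(commands=[0, 0, 0, 0.03, -0.0285, 0, 0.04, 0, 0, 0, 0.03, -0.0285, 0, 0.04, 0, 0, 0, 0.03, -0.0285, 0, 0.04, 0, 0, 0, 0.03, -0.0285, 0, 0.04, 0, 0, 0, 0.02, -0.019, 0, 0.04])

```text
t: 5.35
position: [560.2, 53.2, 103.0]
tcp_rot: [0.96, 0.281, -0.002, -0.001]
force: [0.2, -1.1, -1.0]
gripper_width: 55.1
```

```bash
for i in 1 2 ; do python3 plan.py 562 54.5 105 32.6;  python3 - <<'E'
from station import cams
import pickle
q=cams.snapshot("scene")
pickle.dump(q,open("scene3.pkl","wb"))
E
done;python3 plan.py 562 54.5 105 32.6
```

```text
t 5.35 pos [560.24  53.23 103.04] yaw 32.7 joints [ 9.400e-02  4.510e-01 -3.800e-02  1.086e+00  1.000e-03  2.665e+00] F [ 0.2 -1.1 -1. ] w 55.1
turn [-0.13  0.18  0.1 ] shift in current axes [ 0.0022 -0.0001 -0.002 ] shift in target axes [ 0.0022 -0.0001 -0.002 ]
t 5.4 pos [561.3   56.8  103.15] yaw 32.9 joints [ 0.099  0.452 -0.036  1.085  0.004  2.666] F [ 2.2  2.5 -1.8] w 55.5
turn [-0.24  0.02  0.3 ] shift in current axes [-0.0007  0.0023 -0.0019] shift in target axes [-0.0006  0.0023 -0.0019]
t 5.45 pos [560.73  54.24 103.08] yaw 32.89 joints [ 9.600e-02  4.510e-01 -3.700e-02  1.085e+00  1.000e-03  2.663e+00] F [-0.4 -0.5 -1.6] w 55.4
turn [-0.14  0.13  0.29] shift in current axes [ 0.0012  0.0005 -0.0019] shift in target axes [ 0.0012  0.0005 -0.0019]
```

carry_out(commands=[0, 0, 0.3, 0.0012, 0, 0.01, 0.04, 0, 0, 0, 0, 0, 0.02, 0.04, 0, 0, 0, 0, 0, 0.02, 0.04, 0, 0, 0, 0, 0, 0, 0.04, 0, 0, 0, 0, 0, 0, 0.04])

```text
t: 5.95
position: [561.2, 50.0, 54.1]
tcp_rot: [0.961, 0.277, -0.002, -0.0]
force: [0.2, -0.6, -0.9]
gripper_width: 55.5
```

```bash
python3 plan.py 562 54.5 52 32.6;  python3 - <<'E'
from station import cams
from fit import *
q=cams.snapshot("scene");p=cams.snapshot("top")
pickle.dump(q,open("scene3.pkl","wb"))
r=np.radians(32.57)
S=rectsegs(50,30,12)+rectsegs(48,28,85)+rectsegs(48,28,35)
a=draw(q,[(S,(562.1,54.5,r),(0,255,0))],(265,175,95,95),6,0)
cv2.imwrite("pics/k1.png",a)
E
python3 plan.py 562 54.5 52 32.6
```

```text
t 5.95 pos [561.15  50.03  54.07] yaw 32.17 joints [ 0.089  0.501 -0.098  0.974 -0.     2.669] F [ 0.2 -0.6 -0.9] w 55.5
turn [-0.08  0.17 -0.43] shift in current axes [ 0.0031 -0.0033  0.0021] shift in target axes [ 0.0031 -0.0033  0.0021]
t 6.05 pos [562.89  50.56  55.81] yaw 32.21 joints [ 0.09   0.5   -0.096  0.974 -0.     2.669] F [-0.3  1.3 -1.5] w 55.2
turn [ 0.02 -0.04 -0.39] shift in current axes [ 0.0014 -0.0038  0.0038] shift in target axes [ 0.0014 -0.0038  0.0038]
```

View pics/k1.png

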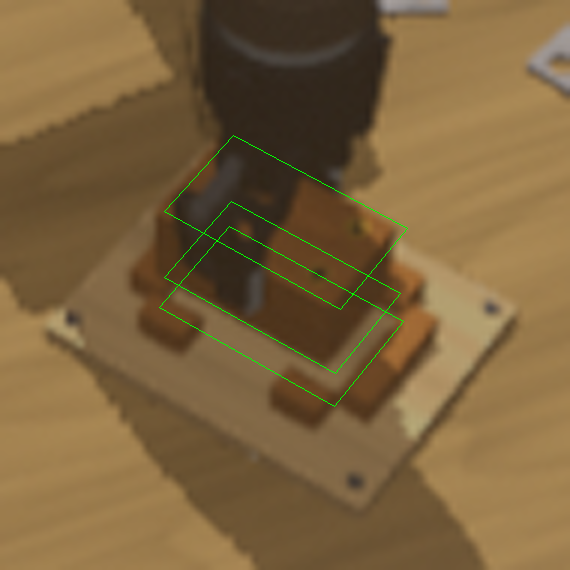

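carry_out(commands=[0, 0, -0.4, 0.0024, -0.0035, 0, 0.04, 0, 0, 0, 0, 0, 0, 0.04, 0, 0, 0, 0, 0, 0, 0.04, 0, 0, 0, 0, 0, 0, 0.04, 0, 0, 0, 0, 0, 0, 0.04])

```text
t: 6.55
position: [562.7, 55.5, 55.5]
tcp_rot: [0.96, 0.281, 0.0, 0.0]
force: [-0.1, 0.2, -1.4]
gripper_width: 55.1
```

```bash
python3 plan.py 562 54.5 52 32.6;  python3 - <<'E'
from station import cams
from fit import *
q=cams.snapshot("scene");p=cams.snapshot("top")
pickle.dump(q,open("scene3.pkl","wb"))
r=np.radians(32.57)
S=rectsegs(50,30,12)+rectsegs(48,28,86)+rectsegs(48,28,36)
a=draw(q,[(S,(562.1,54.5,r),(0,255,0))],(265,175,95,95),6,0)
cv2.imwrite("pics/k2.png",a)
E
python3 plan.py 562 54.5 52 32.6
```

```text
t 6.55 pos [562.68  55.51  55.47] yaw 32.68 joints [ 0.098  0.501 -0.095  0.975 -0.     2.67 ] F [-0.1  0.2 -1.4] w 55.1
turn [ 0.01 -0.01  0.08] shift in current axes [-0.0011  0.0005  0.0035] shift in target axes [-0.0011  0.0005  0.0035]
t 6.65 pos [562.64  55.47  55.36] yaw 32.67 joints [ 0.098  0.501 -0.095  0.975 -0.     2.67 ] F [ 0.2 -0.5 -0.7] w 55.2
turn [ 0.   -0.    0.07] shift in current axes [-0.0011  0.0005  0.0034] shift in target axes [-0.0011  0.0005  0.0034]
```

View pics/k2.png

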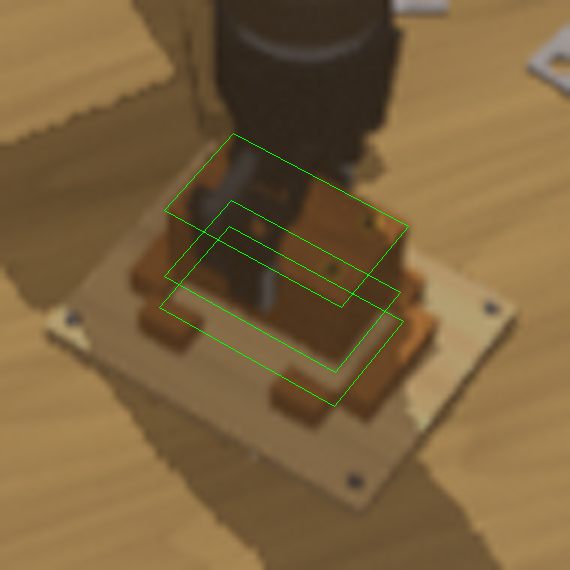

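carry_out(commands=[0, 0, 0, -0.0008, 0.0003, 0.004, 0.04, 0, 0, 0, 0, 0, 0.004, 0.04, 0, 0, 0, 0, 0, 0.004, 0.04, 0, 0, 0, 0, 0, 0.004, 0.04, 0, 0, 0, 0, 0, 0, 0.04])

```text
t: 7.15
position: [561.7, 54.8, 38.4]
tcp_rot: [0.96, 0.281, -0.001, -0.0]
force: [-0.5, -0.8, -1.9]
gripper_width: 55.3
```

```bash
python3 plan.py 562 54.5 29 32.6
```

```text
t 7.15 pos [561.71  54.76  38.43] yaw 32.67 joints [ 0.097  0.519 -0.115  0.937  0.     2.669] F [-0.5 -0.8 -1.9] w 55.3
turn [-0.03  0.06  0.07] shift in current axes [0.0001 0.0004 0.0094] shift in target axes [0.0001 0.0004 0.0094]
```

carry_out(commands=[0, 0, 0, 0, 0, 0.003, 0.04, 0, 0, 0, 0, 0, 0.003, 0.04, 0, 0, 0, 0, 0, 0.002, 0.04, 0, 0, 0, 0, 0, 0, 0.04, 0, 0, 0, 0, 0, 0, 0.04])

```text
t: 7.65
position: [562.1, 54.8, 31.3]
tcp_rot: [0.96, 0.281, -0.0, 0.0]
force: [0.9, 0.3, -1.6]
gripper_width: 55.5
```

```bash
python3 plan.py 562 54.5 29 32.6
```

```text
t 7.65 pos [562.12  54.77  31.29] yaw 32.67 joints [ 0.097  0.528 -0.123  0.92  -0.     2.668] F [ 0.9  0.3 -1.6] w 55.5
turn [-0.    0.    0.07] shift in current axes [-0.0002  0.0002  0.0023] shift in target axes [-0.0002  0.0002  0.0023]
```

carry_out(commands=[0, 0, 0, 0, 0, 0.002, 0.04, 0, 0, 0, 0, 0, 0.002, 0.04, 0, 0, 0, 0, 0, 0, 0.04, 0, 0, 0, 0, 0, 0, 0.04, 0, 0, 0, 0, 0, 0, 0.04])

```text
t: 8.15
position: [562.5, 54.8, 29.1]
tcp_rot: [0.96, 0.281, 0.001, 0.0]
force: [-4.1, -0.5, 9.2]
gripper_width: 55.8
```

```bash
python3 plan.py 562 54.5 29 32.6
```

```text
t 8.15 pos [562.5   54.81  29.15] yaw 32.67 joints [ 0.097  0.53  -0.126  0.914 -0.     2.669] F [-4.1 -0.5  9.2] w 55.8
turn [ 0.05 -0.08  0.07] shift in current axes [-0.0006 -0.      0.0001] shift in target axes [-0.0006 -0.      0.0001]
```

carry_out(commands=[0, 0, 0, 0, 0, 0, 0.085, 0, 0, 0, 0, 0, 0, 0.085, 0, 0, 0, 0, 0, 0, 0.085, 0, 0, 0, 0, 0, 0, 0.085, 0, 0, 0, 0, 0, 0, 0.085])

```text
t: 8.65
position: [562.1, 54.8, 27.1]
tcp_rot: [0.96, 0.281, -0.0, -0.0]
force: [-0.5, 0.3, -0.6]
gripper_width: 85.1
```

carry_out(commands=[0, 0, 0, 0, 0, -0.02, 0.085, 0, 0, 0, 0, 0, -0.04, 0.085, 0, 0, 0, 0, 0, -0.04, 0.085, 0, 0, 0, 0, 0, -0.01, 0.085, 0, 0, 0, 0, 0, 0, 0.085])

```text
t: 9.15
position: [563.8, 54.9, 139.6]
tcp_rot: [0.96, 0.281, 0.003, 0.0]
force: [0.2, -0.4, -0.0]
gripper_width: 85.1
```

```bash
python3 plan.py 490.2 284.5 140 206.2
```

```text
t 9.15 pos [563.83  54.94 139.56] yaw 32.67 joints [0.097 0.421 0.016 1.162 0.    2.668] F [ 0.2 -0.4 -0. ] w 85.1
turn [   0.4     0.18 -173.53] shift in current axes [ 0.062  -0.233  -0.0007] shift in target axes [-0.0353  0.2385 -0.0004]
```

carry_out(commands=[0, 0, 0, 0.01, -0.038, 0, 0.085, 0, 0, 0, 0.011, -0.04, 0, 0.085, 0, 0, 0, 0.011, -0.04, 0, 0.085, 0, 0, 0, 0.01, -0.04, 0, 0.085, 0, 0, 0, 0.01, -0.04, 0, 0.085])

```text
t: 9.65
position: [497.0, 250.2, 134.8]
tcp_rot: [0.96, 0.281, -0.002, 0.0]
force: [0.5, 0.1, -0.5]
gripper_width: 85.2
```

carry_out(commands=[0, 0, 0, 0.01, -0.035, 0, 0.085, 0, 0, -8.5, 0, 0, 0, 0.085, 0, 0, -8.5, 0, 0, 0, 0.085, 0, 0, -8.5, 0, 0, 0, 0.085, 0, 0, -8.5, 0, 0, 0, 0.085])

```text
t: 10.15
position: [487.0, 283.8, 134.6]
tcp_rot: [0.834, 0.552, -0.002, -0.0]
force: [-1.0, -0.2, 0.4]
gripper_width: 85.0
```

carry_out(commands=[0, 0, -8.5, 0, 0, 0, 0.085, 0, 0, -8.5, 0, 0, 0, 0.085, 0, 0, -8.5, 0, 0, 0, 0.085, 0, 0, -8.5, 0, 0, 0, 0.085, 0, 0, -8.5, 0, 0, 0, 0.085])

```text
t: 10.65
position: [487.1, 283.6, 134.6]
tcp_rot: [0.577, 0.817, -0.002, -0.001]
force: [0.2, -0.2, -0.4]
gripper_width: 85.2
```

carry_out(commands=[0, 0, -7, 0, 0, 0, 0.085, 0, 0, 0, 0, 0, 0, 0.085, 0, 0, 0, 0, 0, 0, 0.085, 0, 0, 0, 0, 0, 0, 0.085, 0, 0, 0, 0, 0, 0, 0.085])

```text
t: 11.15
position: [488.3, 284.3, 136.9]
tcp_rot: [0.529, 0.849, -0.0, -0.0]
force: [0.2, -0.0, -0.1]
gripper_width: 85.3
```

```bash
python3 plan.py 490.2 284.5 22 116.2; python3 - <<'E'
from station import cams
from fit import *
q=cams.snapshot("scene");p=cams.snapshot("top")
pickle.dump(q,open("scene4.pkl","wb"));pickle.dump(p,open("top4.pkl","wb"))
r=np.radians(32.57)
S=rectsegs(48,28,62)
a=draw(q,[(S,(562.1,54.5,r),(0,255,0))],(265,160,110,110),5,0)
b=draw(p,[],(150,140,160,110),5,0)
cv2.imwrite("pics/l1.png",a)
cv2.imwrite("pics/l2.png",b)
E
python3 plan.py 490.2 284.5 22 116.2
```

```text
t 11.15 pos [488.35 284.28 136.88] yaw 116.11 joints [ 0.527  0.424  0.015  1.162 -0.     1.642] F [ 0.2 -0.  -0.1] w 85.3
turn [-0.04  0.   -0.09] shift in current axes [-0.0006  0.0018  0.1149] shift in target axes [-0.0006  0.0018  0.1149]
t 11.25 pos [488.5  284.36 137.21] yaw 116.14 joints [0.527 0.424 0.015 1.162 0.    1.642] F [-0.8 -0.5 -0.9] w 85.1
turn [-0.01 -0.   -0.06] shift in current axes [-0.0006  0.0016  0.1152] shift in target axes [-0.0006  0.0016  0.1152]
```

View pics/l1.png

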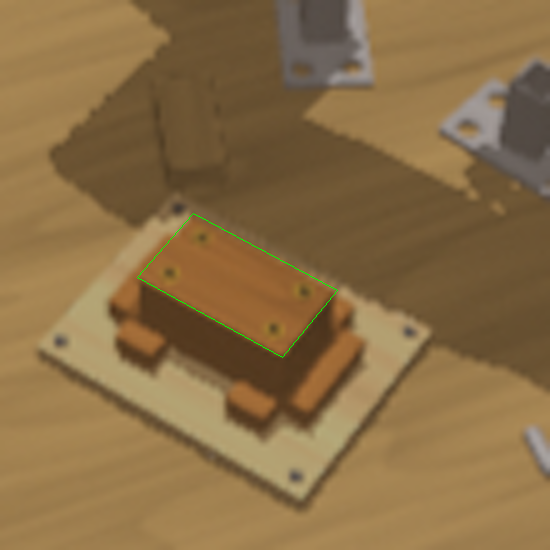

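View pics/l2.png

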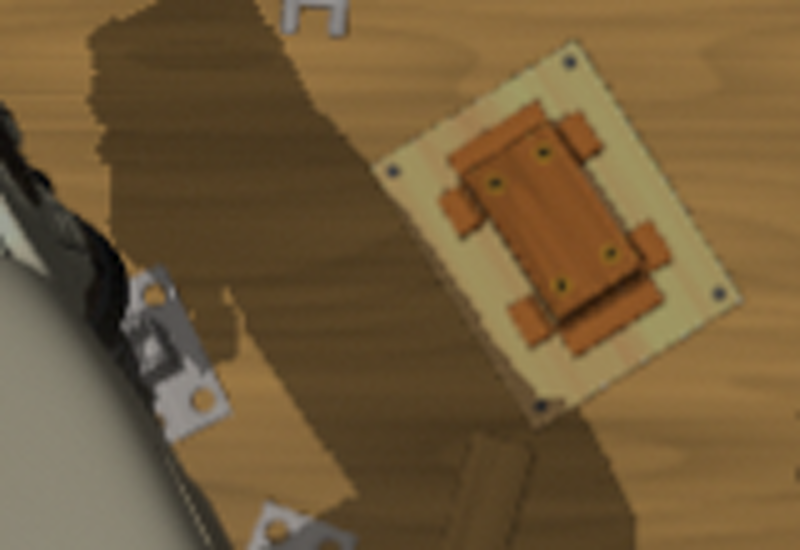

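carry_out(commands=[0, 0, 0, -0.0006, 0.0016, 0.03, 0.085, 0, 0, 0, 0, 0, 0.04, 0.085, 0, 0, 0, 0, 0, 0.035, 0.085, 0, 0, 0, 0, 0, 0.013, 0.085, 0, 0, 0, 0, 0, 0, 0.085])

```text
t: 11.75
position: [488.6, 283.6, 17.4]
tcp_rot: [0.529, 0.849, -0.002, -0.001]
force: [-0.1, -0.2, 1.0]
gripper_width: 84.8
```

```bash
python3 - <<'E'
from station import cams
from fit import *
q=cams.snapshot("scene")
cv2.imwrite("pics/m1.png",draw(q,[],(320,130,90,90),6,0))
E
python3 plan.py 490.2 284.5 18 116.2
```

```text
t 11.8 pos [490.12 284.47  19.25] yaw 116.16 joints [ 0.526  0.546 -0.128  0.898  0.     1.64 ] F [ 0.4 -0.1  0.3] w 85.0
turn [-0.06  0.   -0.04] shift in current axes [-0.      0.0001  0.0012] shift in target axes [-0.      0.0001  0.0012]
```

View pics/m1.png

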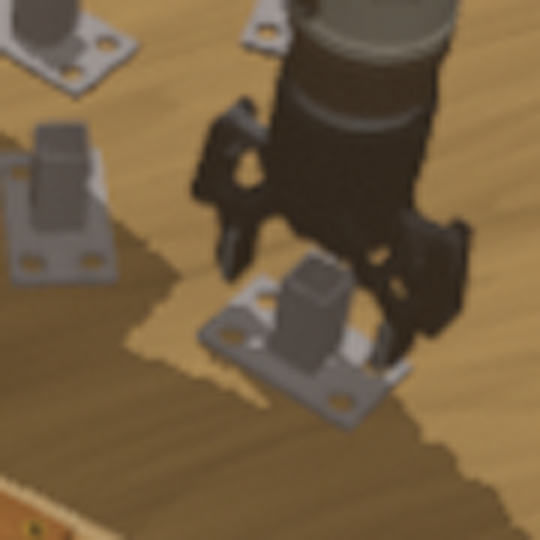

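The fingers straddle the socket, with tips at about (235,275) and (385,360) in the zoomed view. I'll close gently to centre the flange along its long axis.

carry_out(commands=[0, 0, 0, 0, 0, 0, 0.02, 0, 0, 0, 0, 0, 0, 0.02, 0, 0, 0, 0, 0, 0, 0.02, 0, 0, 0, 0, 0, 0, 0.02, 0, 0, 0, 0, 0, 0, 0.02], force=20)

```text
t: 12.3
position: [490.5, 284.7, 20.4]
tcp_rot: [0.529, 0.849, 0.0, 0.0]
force: [-1.4, -0.0, 6.5]
gripper_width: 27.9
```

carry_out(commands=[0, 0, 0, 0, 0, 0, 0.02, 0, 0, 0, 0, 0, 0, 0.02, 0, 0, 0, 0, 0, 0, 0.02, 0, 0, 0, 0, 0, 0, 0.02, 0, 0, 0, 0, 0, 0, 0.02])

```text
t: 12.8
position: [490.5, 284.7, 20.4]
tcp_rot: [0.529, 0.849, 0.0, 0.0]
force: [-2.2, -0.5, 6.3]
gripper_width: 27.9
```

```bash
python3 plan.py 490.2 284.5 18 116.2
```

```text
t 12.8 pos [490.51 284.74  20.38] yaw 116.17 joints [ 0.526  0.544 -0.128  0.898  0.     1.64 ] F [-2.2 -0.5  6.3] w 27.9
turn [ 0.06 -0.01 -0.03] shift in current axes [-0.0001 -0.0004  0.0024] shift in target axes [-0.0001 -0.0004  0.0024]
```

carry_out(commands=[0, 0, 0, 0, 0, 0, 0.085, 0, 0, 0, 0, 0, 0, 0.085, 0, 0, 0, 0, 0, 0, 0.085, 0, 0, 0, 0, 0, -0.035, 0.085, 0, 0, 0, 0, 0, -0.035, 0.085])

```text
t: 13.3
position: [489.0, 283.8, 88.4]
tcp_rot: [0.529, 0.849, -0.002, -0.001]
force: [1.5, 0.6, -0.4]
gripper_width: 84.8
```

carry_out(commands=[0, 0, -8, 0, 0, 0, 0.085, 0, 0, -8, 0, 0, 0, 0.085, 0, 0, -8, 0, 0, 0, 0.085, 0, 0, -8, 0, 0, 0, 0.085, 0, 0, -8, 0, 0, 0, 0.085])

```text
t: 13.8
position: [490.1, 284.5, 89.1]
tcp_rot: [0.204, 0.979, -0.0, -0.0]
force: [-0.4, 0.1, 0.6]
gripper_width: 84.8
```

carry_out(commands=[0, 0, -8, 0, 0, 0, 0.085, 0, 0, -8, 0, 0, 0, 0.085, 0, 0, -8, 0, 0, 0, 0.085, 0, 0, -8, 0, 0, 0, 0.085, 0, 0, -8, 0, 0, 0, 0.085])

```text
t: 14.3
position: [490.1, 284.5, 89.0]
tcp_rot: [-0.144, 0.99, -0.0, -0.0]
force: [-0.4, 0.3, -0.1]
gripper_width: 84.9
```

carry_out(commands=[0, 0, -5, 0, 0, 0, 0.085, 0, 0, -5, 0, 0, 0, 0.085, 0, 0, 0, 0, 0, 0, 0.085, 0, 0, 0, 0, 0, 0, 0.085, 0, 0, 0, 0, 0, 0, 0.085])

```text
t: 14.8
position: [490.2, 284.5, 89.2]
tcp_rot: [-0.226, 0.974, -0.0, -0.0]
force: [-0.4, 0.1, 0.4]
gripper_width: 84.8
```

```bash
python3 plan.py 490.3 284.6 18 206.16
```

```text
t 14.8 pos [490.21 284.53  89.2 ] yaw -153.9 joints [ 0.526  0.469 -0.049  1.053  0.     0.07 ] F [-0.4  0.1  0.4] w 84.8
turn [ 0.   -0.01 -0.06] shift in current axes [-0.0001  0.      0.0712] shift in target axes [-0.0001  0.      0.0712]
```

carry_out(commands=[0, 0, 0, 0, 0, 0.03, 0.085, 0, 0, 0, 0, 0, 0.03, 0.085, 0, 0, 0, 0, 0, 0.01, 0.085, 0, 0, 0, 0, 0, 0, 0.085, 0, 0, 0, 0, 0, 0, 0.085])

```text
t: 15.3
position: [490.8, 284.9, 20.1]
tcp_rot: [-0.226, 0.974, 0.0, 0.0]
force: [0.3, 0.6, 0.2]
gripper_width: 84.8
```

carry_out(commands=[0, 0, 0, 0, 0, 0, 0.02, 0, 0, 0, 0, 0, 0, 0.02, 0, 0, 0, 0, 0, 0, 0.02, 0, 0, 0, 0, 0, 0, 0.02, 0, 0, 0, 0, 0, 0, 0.02], force=20)

```text
t: 15.8
position: [490.6, 285.0, 20.0]
tcp_rot: [-0.226, 0.974, 0.0, 0.001]
force: [-1.1, 1.2, 2.9]
gripper_width: 27.3
```

carry_out(commands=[0, 0, 0, 0, 0, 0, 0.02, 0, 0, 0, 0, 0, 0, 0.02, 0, 0, 0, 0, 0, 0, 0.02, 0, 0, 0, 0, 0, 0, 0.02, 0, 0, 0, 0, 0, 0, 0.02], force=60)

```text
t: 16.3
position: [490.7, 285.0, 20.1]
tcp_rot: [-0.226, 0.974, 0.0, 0.001]
force: [-0.8, 0.9, 6.6]
gripper_width: 27.5
```

carry_out(commands=[0, 0, 0, 0, 0, -0.01, 0.02, 0, 0, 0, 0, 0, -0.03, 0.02, 0, 0, 0, 0, 0, -0.04, 0.02, 0, 0, 0, 0, 0, -0.04, 0.02, 0, 0, 0, 0, 0, 0, 0.02])

```text
t: 16.8
position: [493.5, 286.2, 145.4]
tcp_rot: [-0.226, 0.974, 0.001, 0.005]
force: [0.7, 0.4, -3.2]
gripper_width: 27.5
```

```bash
python3 plan.py 562.3 54.8 140 212.6; python3 - <<'E'
from station import cams
from fit import *
q=cams.snapshot("scene")
cv2.imwrite("pics/m2.png",draw(q,[],(320,110,90,90),6,0))
E
python3 plan.py 562.3 54.8 140 212.6
```

```text
t 16.8 pos [493.51 286.22 145.38] yaw -153.84 joints [ 0.526  0.42   0.031  1.171 -0.     0.069] F [ 0.7  0.4 -3.2] w 27.5
turn [-0.01  0.61 -6.44] shift in current axes [ 0.0404 -0.238   0.0049] shift in target axes [ 0.0667 -0.232   0.0054]
t 16.85 pos [491.98 285.37 142.23] yaw -153.84 joints [ 0.526  0.422  0.026  1.169 -0.     0.069] F [-0.5  0.4 -4.5] w 27.9
turn [-0.01  0.34 -6.44] shift in current axes [ 0.0386 -0.2379  0.002 ] shift in target axes [ 0.065  -0.2321  0.0022]
```

View pics/m2.png

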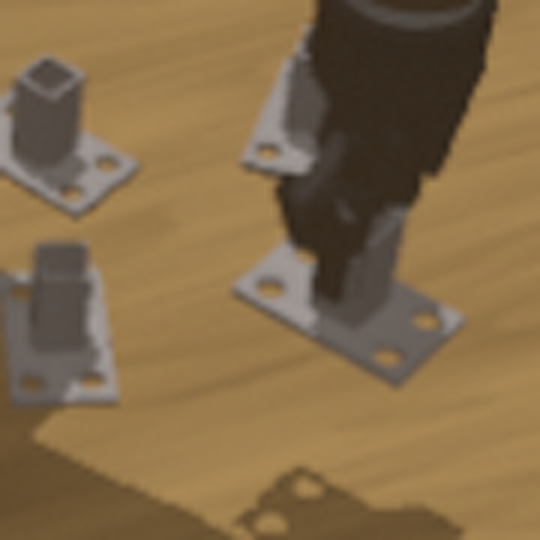

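carry_out(commands=[0, 0, -6.4, 0, 0, 0, 0.02, 0, 0, 0, 0.005, -0.018, 0, 0.02, 0, 0, 0, 0.01, -0.036, 0, 0.02, 0, 0, 0, 0.01, -0.036, 0, 0.02, 0, 0, 0, 0.01, -0.036, 0, 0.02])

```text
t: 17.35
position: [526.8, 157.8, 136.6]
tcp_rot: [-0.281, 0.96, -0.0, -0.003]
force: [-0.0, -0.2, -3.0]
gripper_width: 27.4
```

carry_out(commands=[0, 0, 0, 0.01, -0.036, 0, 0.02, 0, 0, 0, 0.01, -0.036, 0, 0.02, 0, 0, 0, 0.005, -0.02, 0, 0.02, 0, 0, 0, 0.0034, -0.0143, 0, 0.02, 0, 0, 0, 0, 0, 0, 0.02])

```text
t: 17.85
position: [561.1, 52.9, 137.5]
tcp_rot: [-0.279, 0.96, 0.0, -0.002]
force: [0.3, 0.4, -2.6]
gripper_width: 27.4
```

carry_out(commands=[0, 0, 0, 0, 0, 0, 0.02, 0, 0, 0, 0, 0, 0, 0.02, 0, 0, 0, 0, 0, 0, 0.02, 0, 0, 0, 0, 0, 0, 0.02, 0, 0, 0, 0, 0, 0, 0.02])

```text
t: 18.35
position: [561.8, 55.3, 139.4]
tcp_rot: [-0.281, 0.96, 0.0, 0.0]
force: [0.2, 0.7, -3.5]
gripper_width: 27.5
```

```bash
python3 plan.py 562.3 54.8 97 212.6; python3 - <<'E'
from station import cams
from fit import *
q=cams.snapshot("scene");p=cams.snapshot("top")
pickle.dump(q,open("scene5.pkl","wb"));pickle.dump(p,open("top5.pkl","wb"))
cv2.imwrite("pics/n1.png",draw(q,[],(265,150,100,100),6,0))
cv2.imwrite("pics/n2.png",draw(p,[],(200,140,110,100),6,0))
E
python3 plan.py 562.3 54.8 97 212.6
```

```text
t 18.35 pos [561.8   55.35 139.45] yaw -147.36 joints [ 0.098  0.421  0.016  1.166  0.    -0.471] F [ 0.2  0.7 -3.5] w 27.5
turn [-0.    0.01  0.04] shift in current axes [-0.0001 -0.0007  0.0424] shift in target axes [-0.0001 -0.0007  0.0424]
t 18.45 pos [561.86  55.02 139.43] yaw -147.39 joints [ 0.098  0.421  0.016  1.166  0.    -0.472] F [-0.8 -0.5 -3.2] w 27.5
turn [-0.    0.01  0.01] shift in current axes [-0.0002 -0.0004  0.0424] shift in target axes [-0.0003 -0.0004  0.0424]
```

View pics/n1.png

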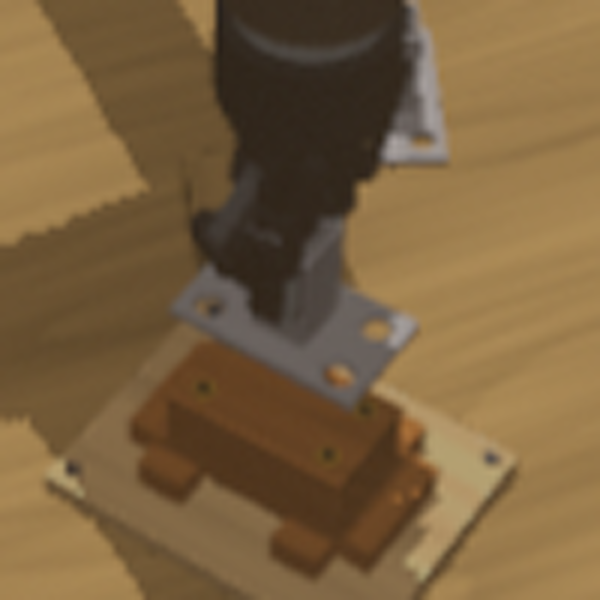

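View pics/n2.png

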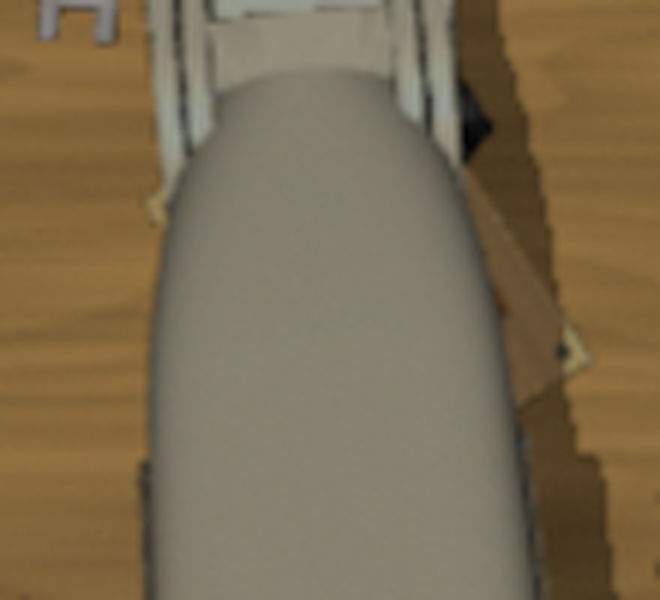

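carry_out(commands=[0, 0, 0, -0.0002, -0.0005, 0.01, 0.02, 0, 0, 0, 0, 0, 0.012, 0.02, 0, 0, 0, 0, 0, 0.012, 0.02, 0, 0, 0, 0, 0, 0.006, 0.02, 0, 0, 0, 0, 0, 0.002, 0.02])

```text
t: 18.95
position: [561.2, 54.2, 95.5]
tcp_rot: [-0.28, 0.96, 0.0, -0.002]
force: [-0.7, 0.1, -3.5]
gripper_width: 27.3
```

carry_out(commands=[0, 0, 0, 0, 0, 0, 0.02, 0, 0, 0, 0, 0, 0, 0.02, 0, 0, 0, 0, 0, 0, 0.02, 0, 0, 0, 0, 0, 0, 0.02, 0, 0, 0, 0, 0, 0, 0.02])

```text
t: 19.45
position: [562.6, 54.4, 97.7]
tcp_rot: [-0.28, 0.96, -0.0, 0.0]
force: [-0.5, 0.5, -2.8]
gripper_width: 27.3
```

```bash
python3 plan.py 562.3 54.8 97 212.6; python3 - <<'E'
from station import cams
from fit import *
q=cams.snapshot("scene")
pickle.dump(q,open("scene6.pkl","wb"))
b=pickle.load(open("scene4.pkl","rb"));t=pickle.load(open("top4.pkl","rb"))
r=np.radians(32.6)
for n,c in (("scene",b),("top",t)):
    v,s=fit([c],rectsegs(48,28,62),(562,53,r),(5,5,.03)); print("block",n,v[:2].round(2),np.degrees(v[2]).round(2),round(s,1))
c,s_=np.cos(r),np.sin(r)
H=[]
for a,bb in((34,16),(-34,16),(-34,-16),(34,-16)): H.append((562.1+c*a-s_*bb,54.5+s_*a+c*bb))
im=draw(q,[(rectsegs(48,28,82),(562.1,54.5,r),(0,255,0))],(270,175,75,75),8,0)
for h in H:
    th=np.linspace(0,6.283,40); P=np.c_[h[0]+7*np.cos(th),h[1]+7*np.sin(th),0*th+82]
    cv2.polylines(im,[((proj(q,P)-[270,175]+.5)*8).astype(np.int32).reshape(-1,1,2)],True,(0,255,0),1)
cv2.imwrite("pics/o1.png",im)
cv2.imwrite("pics/o2.png",draw(q,[],(270,175,75,75),8,0))
E
python3 plan.py 562.3 54.8 97 212.6
```

```text
t 19.45 pos [562.56  54.35  97.71] yaw -147.43 joints [ 0.096  0.457 -0.044  1.07   0.    -0.472] F [-0.5  0.5 -2.8] w 27.3
turn [-0.02  0.04 -0.03] shift in current axes [-0.      0.0005  0.0007] shift in target axes [-0.      0.0005  0.0007]
block scene [561.31  53.55] 32.92 163.9
block top [560.23  52.74] 34.08 133.9
t 19.5 pos [562.46  54.37  97.62] yaw -147.43 joints [ 0.096  0.457 -0.044  1.07   0.    -0.472] F [-0.8  0.1 -3.2] w 27.3
turn [-0.01  0.03 -0.03] shift in current axes [-0.0001  0.0005  0.0006] shift in target axes [-0.0001  0.0004  0.0006]
```

View pics/o1.png

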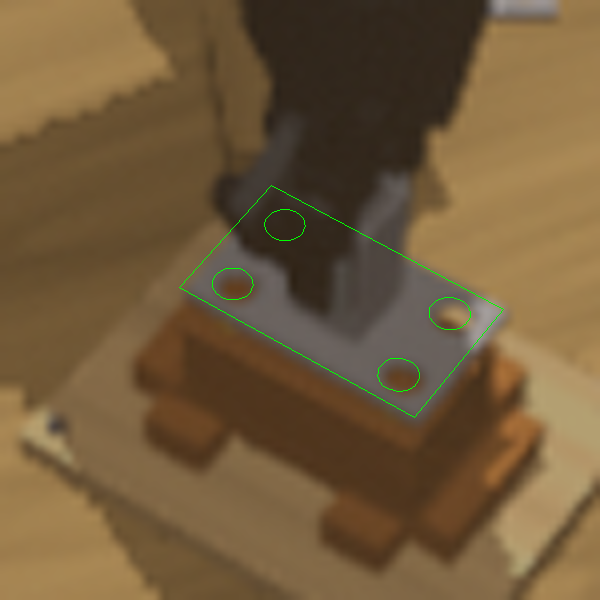

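View pics/o2.png

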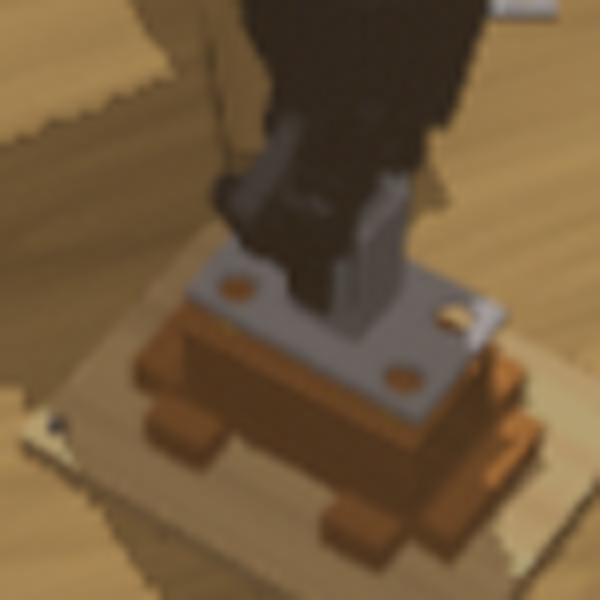

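```bash
python3 - <<'E'
from fit import *
r=np.radians(32.6);c,s_=np.cos(r),np.sin(r); Rj=np.array([[c,-s_],[s_,c]])
o=np.array([562.1,54.5]); loc=np.array([(34,16),(-34,16),(-34,-16),(34,-16)],float)
def cent(p,uv0,f,rad=3.2):
    im=f(p["color"].astype(np.float32)); K8=8
    u,v=uv0
    for _ in range(6):
        g=np.arange(-rad,rad+.01,.2); U,V=np.meshgrid(u+g,v+g)
        m=cv2.remap(im,U.astype(np.float32),V.astype(np.float32),cv2.INTER_LINEAR)
        ring=np.hypot(U-u,V-v); bg=np.median(m[(ring>rad-.6)])
        w=np.clip(m-bg,0,None); w[ring>rad]=0; w=np.clip(w-.3*w.max(),0,None)
        u,v=(U*w).sum()/w.sum(),(V*w).sum()/w.sum()
    return np.array([u,v]),w.max()
for n,f,cam,z in (("scene4",lambda a:-a.sum(2),"b",62),("top4",lambda a:-a.sum(2),"b",62),("scene6",lambda a:a[...,0]-a[...,2],"f",82.4)):
    p=pickle.load(open(n+".pkl","rb"))
    for l in loc:
        X=np.r_[o+Rj@l,z]; uv0=proj(p,[X])[0]; uv,w=cent(p,uv0,f,2.6 if cam=="b" else 4)
        W=pix2plane(p,[uv],z)[0]; print(n,l,(uv-uv0).round(2),"jig-frame offset",(Rj.T@(W[:2]-o)-l).round(2),round(float(w),1))
E
```

```text
scene4 [34. 16.] [ 0.14 -0.21] jig-frame offset [-0.07  0.85] 50.5
scene4 [-34.  16.] [ 0.01 -0.04] jig-frame offset [-0.06  0.15] 55.3
scene4 [-34. -16.] [-0.1  -0.35] jig-frame offset [-0.92  0.84] 56.1
scene4 [ 34. -16.] [ 0.22 -0.48] jig-frame offset [-0.38  1.71] 66.4
top4 [34. 16.] [1.63 0.4 ] jig-frame offset [-3.39 -3.22] 64.0
top4 [-34.  16.] [1.81 0.48] jig-frame offset [-3.81 -3.49] 75.4
top4 [-34. -16.] [1.91 0.12] jig-frame offset [-3.1  -4.26] 69.7
top4 [ 34. -16.] [1.52 0.41] jig-frame offset [-3.26 -2.93] 90.5
scene6 [34. 16.] [ 1.31 -0.6 ] jig-frame offset [1.79 3.82] 43.6
scene6 [-34.  16.] [0.49 3.32] jig-frame offset [ 7.79 -9.09] 2.4
scene6 [-34. -16.] [0.53 0.94] jig-frame offset [ 3.07 -1.87] 35.9
scene6 [ 34. -16.] [0.54 0.95] jig-frame offset [ 2.92 -1.85] 36.8
```

```bash
python3 - <<'E'
from fit import *
r=np.radians(32.6);c,s_=np.cos(r),np.sin(r); Rj=np.array([[c,-s_],[s_,c]]);o=np.array([562.1,54.5])
p=pickle.load(open("scene6.pkl","rb"))
for l in ((-34,-16),(34,-16)):
    l=np.array(l,float); uv=proj(p,[np.r_[o+Rj@l,82.4]])[0]+[.535,.945]
    for z in (82.4,79.9,78):
        print(l,z,(Rj.T@(pix2plane(p,[uv],z)[0][:2]-o)-l).round(2))
# plate edge fit, yaw fixed near
for z in (82.4,81,83.5):
    segs=[((-48,-28,z),(48,-28,z)),((48,-28,z),(48,10,z)),((-48,-28,z),(-48,-10,z))]
    v,s=fit([p],segs,(562.8,54.5,r),(4,4,.02)); print(z,(Rj.T@(v[:2]-o)).round(2),np.degrees(v[2]).round(2),round(s,1))
q=pickle.load(open("scene4.pkl","rb"))
for z in(62,):
    segs=[((-48,-28,z),(48,-28,z)),((48,-28,z),(48,28,z)),((-48,-28,z),(-48,28,z)),((-48,28,z),(48,28,z))]
    v,s=fit([q],segs,(562,54.5,r),(4,4,.02)); print("block",(Rj.T@(v[:2]-o)).round(2),np.degrees(v[2]).round(2),round(s,1))
E
```

```text
[-34. -16.] 82.4 [ 3.09 -1.88]
[-34. -16.] 79.9 [ 1.99 -0.24]
[-34. -16.] 78 [1.15 1.01]
[ 34. -16.] 82.4 [ 2.91 -1.84]
[ 34. -16.] 79.9 [ 1.99 -0.2 ]
[ 34. -16.] 78 [1.29 1.04]
82.4 [ 2.94 -1.49] 33.03 142.6
81 [ 2.41 -0.59] 33.02 142.2
83.5 [ 3.33 -2.15] 33.05 142.9
block [-1.11 -0.29] 32.88 163.9
```

carry_out(commands=[0, 0, 0, 0.0022, 0.0006, 0, 0.02, 0, 0, 0, 0, 0, 0, 0.02, 0, 0, 0, 0, 0, 0, 0.02, 0, 0, 0, 0, 0, 0, 0.02, 0, 0, 0, 0, 0, 0, 0.02])

```text
t: 20.0
position: [560.1, 53.7, 97.3]
tcp_rot: [-0.28, 0.96, 0.0, 0.0]
force: [-0.7, -0.6, -3.7]
gripper_width: 27.3
```

```bash
python3 - <<'E'
from station import cams
from fit import *
r=np.radians(32.6);c,s_=np.cos(r),np.sin(r); Rj=np.array([[c,-s_],[s_,c]]);o=np.array([562.1,54.5])
p=cams.snapshot("scene"); pickle.dump(p,open("scene7.pkl","wb"))
for z in (82.4,81):
    segs=[((-48,-28,z),(48,-28,z)),((48,-28,z),(48,10,z)),((-48,-28,z),(-48,-10,z))]
    v,s=fit([p],segs,(562.8,54.5,r),(4,4,.02)); print(z,(Rj.T@(v[:2]-o)).round(2),np.degrees(v[2]).round(2),round(s,1))
# visible block edges now (front long edge, right short edge top)
z=62
segs=[((-48,-28,z),(48,-28,z)),((48,-28,z),(48,5,z)),((48,-28,z),(48,-28,32))]
v,s=fit([p],segs,(561.6,54.5,r),(4,4,.02)); print("block",(Rj.T@(v[:2]-o)).round(2),np.degrees(v[2]).round(2),round(s,1))
im=draw(p,[(rectsegs(48,28,62),(v[0],v[1],v[2]),(0,255,0))],(270,175,75,75),8,0)
cv2.imwrite("pics/o3.png",im)
E
python3 plan.py 560.5 53.5 97.6 212.6
```

```text
82.4 [ 0.54 -1.11] 32.72 137.1
81 [-0.01 -0.22] 32.65 136.9
block [-6.81  0.05] 35.46 67.1
t 20.05 pos [560.18  53.67  97.31] yaw -147.43 joints [ 0.096  0.453 -0.05   1.067  0.    -0.473] F [ 0.1  0.2 -2.6] w 27.1
turn [-0.    0.   -0.03] shift in current axes [-0.0002 -0.0003 -0.0003] shift in target axes [-0.0002 -0.0003 -0.0003]
```

View pics/o3.png

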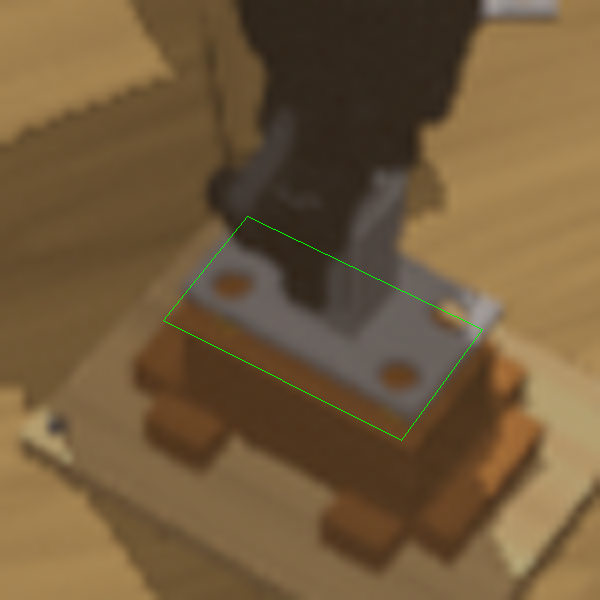

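```bash
python3 - <<'E'
from fit import *
r=np.radians(32.6);c,s_=np.cos(r),np.sin(r); Rj=np.array([[c,-s_],[s_,c]])
for n,tcp in(("scene5",(561.86,55.1,139.4)),("scene6",(562.5,54.36,97.65)),("scene7",(560.18,53.67,97.3))):
    p=pickle.load(open(n+".pkl","rb")); o=np.array(tcp[:2]); zb=tcp[2]-20.2
    z=zb+5
    segs=[((-48,-28,z),(48,-28,z)),((48,-28,z),(48,10,z)),((-48,-28,z),(-48,-10,z))]
    v,s=fit([p],segs,(o[0],o[1],r),(4,4,.02)); print(n,"edges rel TCP",(Rj.T@(v[:2]-o)).round(2),np.degrees(v[2]).round(2),round(s,1))
    hsv=cv2.cvtColor(p["color"],cv2.COLOR_RGB2HSV)[...,1].astype(np.float32)
    for l in((-34,-16),(34,-16),(34,16)):
        l=np.array(l,float); uv0=proj(p,[np.r_[o+Rj@l,zb+2.5]])[0]
        g=np.arange(-4,4.01,.1);U,V=np.meshgrid(uv0[0]+1+g,uv0[1]+g)
        m=cv2.remap(hsv,U.astype(np.float32),V.astype(np.float32),cv2.INTER_LINEAR)
        lab,k=cv2.threshold(m.astype(np.uint8),0,255,cv2.THRESH_OTSU)
        nn,L,st,ce=cv2.connectedComponentsWithStats(k); 
        i=min(range(1,nn),key=lambda i:np.hypot(*(ce[i]-40)) if st[i,4]>200 else 1e9)
        uv=np.array([uv0[0]+1-4+ce[i][0]*.1,uv0[1]-4+ce[i][1]*.1])
        print("  hole",l,st[i,:].tolist(),(Rj.T@(pix2plane(p,[uv],zb+2.5)[0][:2]-o)-l).round(2))
E
```

```text
scene5 edges rel TCP [ 2.73 -0.4 ] 31.72 121.9
  hole [-34. -16.] [10, 22, 46, 38, 1160] [-0.08  0.58]
  hole [ 34. -16.] [12, 23, 51, 40, 1528] [2.   0.58]
  hole [34. 16.] [10, 22, 49, 39, 1523] [1.13 0.39]
scene6 edges rel TCP [ 2.68 -1.08] 33.0 142.6
  hole [-34. -16.] [15, 26, 44, 34, 1158] [1.7 0.5]
  hole [ 34. -16.] [12, 24, 50, 37, 1350] [1.76 0.39]
  hole [34. 16.] [10, 23, 48, 38, 1422] [1.02 0.38]
scene7 edges rel TCP [ 2.43 -1.16] 32.66 137.1
  hole [-34. -16.] [13, 25, 47, 34, 1224] [1.47 0.35]
  hole [ 34. -16.] [15, 25, 46, 36, 1269] [1.91 0.34]
  hole [34. 16.] [12, 21, 46, 41, 1408] [1.34 0.29]
```

```bash
python3 - <<'E'
from station import manip
s=manip.get_state();print(s["dq"].round(4),s["position"],s["tcp_rot"].round(4),s["gripper_width"],s["t"])
print(manip.hand_in())
E
```

```text
[ 0.0001 -0.0007  0.0004 -0.0012 -0.0003  0.0003] [560.18327338  53.67493249  97.31184941] [-0.2804  0.9599  0.      0.    ] 27.130728622076717 20.05
the job is handed in; nothing more can be done
None
```

I seated the block in the jig pocket and let go of it. I then picked up the farthest flange by its socket and handed in at about 20 s while holding it over the block. `hand_in` gives no verdict, so I don't know how it was judged.

**Block:** The arm met 9 N of contact when the gripper was at the seated height. The scene camera then showed the block in the pocket, holes up, within about 1 mm of where I measured the jig to be. The top camera put it 3–5 mm away. That camera had disagreed with the scene camera by about 4 mm from the start, so I trusted the scene camera, whose readings matched the gripper.

**Flange:** It was level and steady at hand-in, with its underside about 15 mm above the block.

**Hole alignment:** The last checks disagreed about the offset along the block's length, but all were within the 4 mm tolerance:

| Check | Offset along the block's length |
|---|---|
| Holes in the scene camera | about 0.2 mm |
| Plate and block edges in the scene camera | about 1 mm, one way |
| Arm readings | about 1.6 mm, the other way |

Across the block they agreed to about 1 mm. I left the flange between these estimates. One late attempt to fit the block's edges under the flange failed for lack of contrast, so I ignored it.

**Other things on the table:** I did not check their positions again at the end. The arm kept clear of them, and I saw no contact in the pictures I took.

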